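# Series test of battery packs

## Task

Stand all the loose battery packs upright in one row in the contact clamp, broad faces towards the jaws and centred on them, and crank the clamp until the row is held tight and has clearly pushed in the sprung contact plate (about half its travel or more); then, with the row still held, press the tester's keys one at a time and all the way down: first the small round one, then the long bar, then the big round one, leaving the square one alone. Afterwards wind the clamp fully open again and stand all the packs upright in the tray, without disturbing the other things on the bench.

Things in the scene. Friction and masses are not known exactly. Their poses are not given: they have to be found in the camera images.
- pack1: battery pack, two or three alike (absent ones read None): black block with a metal band, 34 (x) by 46 (y) by 32 mm tall (z), 120 g, a copper contact on each of its two broad faces (34 mm apart); either way round is the same. Origin at the centre of its underside. Starts upright on the bench, any yaw. Gripped across its 46 mm width, neighbours in the row are not in the way.
- pack2: battery pack, two or three alike (absent ones read None): black block with a metal band, 34 (x) by 46 (y) by 32 mm tall (z), 120 g, a copper contact on each of its two broad faces (34 mm apart); either way round is the same. Origin at the centre of its underside. Starts upright on the bench, any yaw. Gripped across its 46 mm width, neighbours in the row are not in the way.
- pack3: battery pack, two or three alike (absent ones read None): black block with a metal band, 34 (x) by 46 (y) by 32 mm tall (z), 120 g, a copper contact on each of its two broad faces (34 mm apart); either way round is the same. Origin at the centre of its underside. Starts upright on the bench, any yaw. Gripped across its 46 mm width, neighbours in the row are not in the way.
- clamp_row (a point): frame of the contact clamp (z up): on top of its fixed dark base plate (120 by 330 mm, 8 mm thick), midway between the jaws when open. The row runs along y, from the spring plate (face at y = -64 mm) to the sliding jaw (face at +64 mm when open, moving towards -y). A grey drive housing, 70 mm tall, carries the crank; its upright axis is at x = 0, y = +168 mm.
- plate (a joint): travel of the sprung contact plate at the clamp's -y end (aluminium, 44 wide, 12 thick, 36 mm tall, in front of a fixed block): 0 free, pushed in towards -y by up to 6 mm (0.006). 1.5 N per mm. The row counts as held when it is pushed in by more than 2 mm.
- jaw: sliding jaw, aluminium block 44 (x) by 22 (y) by 36 mm tall, axes as clamp_row; origin at the centre of its underside; its face is 11 mm from there, towards -y. It moves 10 mm for each radian of crank (68 mm at most): the gap to the free plate is 128 mm minus 10 mm per radian. A row of n packs is n times 34 mm long; turning further pushes in the plate.
- crank (a joint): crank angle in rad: 0 = clamp fully open (at its stop), grows as the crank turns clockwise seen from above, which closes the jaw; 6.8 at most. At 0 the crank arm points along clamp_row's +y. Starts between 0 and 0.3. Stiff: about 3 N at the knob turns it, and it stays where it is left, so the clamp keeps its grip.
- crank_knob (a point): middle of the crank's knob, 40 mm from the axis, 107 mm above the bench: upright black cylinder, 18 mm across, 44 mm tall (85 to 129 mm above the bench; the crank arm is just below), spinning freely on the crank arm, so it can be gripped from above and led round without turning the gripper. With the plate pushed in 4 mm it takes about 5 N.
- console: battery tester, fixed: grey console, keypad part 140 (x) by 150 (y) mm, flat top 45 mm high; behind it (+x) a display head 50 mm deep, 75 mm high. Four white spring keys in black 46 mm square frames (12 mm high) form a two by two block on the flat top, centres 56 (x) and 60 mm (y) apart, in any arrangement. Origin under the centre of the keypad part.
- small_key (a joint): travel of the tester's small round key (16 mm across): 0 up, 6 mm (0.006) fully down; springs back. 1.5 N starts it, 5 N puts it fully down; a press counts from 4 mm.
- small_key_top (a point): centre of the top face of the small round key (16 mm across), 22 mm above the flat tester top; it sinks with the key.
- bar_key (a joint): travel of the tester's long bar key (13 by 36 mm): 0 up, 6 mm (0.006) fully down; springs back. 1.5 N starts it, 5 N puts it fully down; a press counts from 4 mm.
- bar_key_top (a point): centre of the top face of the long bar key (13 by 36 mm), 22 mm above the flat tester top; it sinks with the key.
- big_key (a joint): travel of the tester's big round key (36 mm across): 0 up, 6 mm (0.006) fully down; springs back. 1.5 N starts it, 5 N puts it fully down; a press counts from 4 mm.
- big_key_top (a point): centre of the top face of the big round key (36 mm across), 22 mm above the flat tester top; it sinks with the key.
- square_key (a joint): travel of the tester's square key (24 by 24 mm), not to be pressed: 0 up, 6 mm (0.006) fully down; springs back. 1.5 N starts it, 5 N puts it fully down; a press counts from 4 mm.
- tray: outgoing tray, fixed: open grey plastic box 128 (x) by 228 (y) mm outside, walls 4 mm thick and 16 mm high, floor 4 mm thick; origin at the centre of its underside. Room for the packs side by side along its y.
- multimeter: yellow multimeter lying or standing about; leave it where it is. 75 by 150 by 36 mm. Origin at the centre of its underside.
- remote: remote control lying or standing about; leave it where it is. 48 by 170 by 18 mm. Origin at the centre of its underside.
- screwdriver: screwdriver lying or standing about; leave it where it is. 200 mm long, along its x. Origin at the centre of its underside.
- spray_can: spray can lying or standing about; leave it where it is. 62 mm across, 120 mm tall. Origin at the centre of its underside.
- solder_spool: solder spool lying or standing about; leave it where it is. 60 mm across, 36 mm tall. Origin at the centre of its underside.
- heatsink: heat sink lying or standing about; leave it where it is. 60 by 70 by 30 mm. Origin at the centre of its underside.

How it is judged:
On the way, in this order (a step that is already met when the one before it is completed fails the run):
1. every pack stands in the row, square to the jaws (0.1 rad) and within 15 mm of their middle, and the row has pushed the sprung plate in by more than 2 mm (x of pack1 in the frame of clamp_row between -0.015 and 0.015 m and y of pack1 in the frame of clamp_row between -0.07 and 0.064 m and z of pack1 in the frame of clamp_row between -0.004 and 0.004 m and angle between the x axis of each of pack1, pack2, pack3 and the y axis of clamp_row, either way round below 0.1 rad and angle between each of pack1, pack2, pack3's own z axis and vertical below 0.1 rad and x of pack2 in the frame of clamp_row between -0.015 and 0.015 m and y of pack2 in the frame of clamp_row between -0.07 and 0.064 m and z of pack2 in the frame of clamp_row between -0.004 and 0.004 m and x of pack3 in the frame of clamp_row between -0.015 and 0.015 m and y of pack3 in the frame of clamp_row between -0.07 and 0.064 m and z of pack3 in the frame of clamp_row between -0.004 and 0.004 m and value of joint plate above 0.002 m and contact force between jaw and anything else above 1 N), for 0.5 s.
2. the small round key is down by more than 4 mm, no other key, with the row still held (plate in by more than 1.5 mm) (value of joint small_key above 0.004 m and value of joint each of bar_key, big_key, square_key below 0.002 m and value of joint plate above 0.0015 m and contact force between jaw and anything else above 1 N and x of pack1 in the frame of clamp_row between -0.015 and 0.015 m and y of pack1 in the frame of clamp_row between -0.07 and 0.064 m and z of pack1 in the frame of clamp_row between -0.004 and 0.004 m and angle between the x axis of each of pack1, pack2, pack3 and the y axis of clamp_row, either way round below 0.1 rad and angle between each of pack1, pack2, pack3's own z axis and vertical below 0.1 rad and x of pack2 in the frame of clamp_row between -0.015 and 0.015 m and y of pack2 in the frame of clamp_row between -0.07 and 0.064 m and z of pack2 in the frame of clamp_row between -0.004 and 0.004 m and x of pack3 in the frame of clamp_row between -0.015 and 0.015 m and y of pack3 in the frame of clamp_row between -0.07 and 0.064 m and z of pack3 in the frame of clamp_row between -0.004 and 0.004 m), for 0.05 s.
3. the long bar key is down by more than 4 mm, no other key, with the row still held (plate in by more than 1.5 mm) (value of joint bar_key above 0.004 m and value of joint each of small_key, big_key, square_key below 0.002 m and value of joint plate above 0.0015 m and contact force between jaw and anything else above 1 N and x of pack1 in the frame of clamp_row between -0.015 and 0.015 m and y of pack1 in the frame of clamp_row between -0.07 and 0.064 m and z of pack1 in the frame of clamp_row between -0.004 and 0.004 m and angle between the x axis of each of pack1, pack2, pack3 and the y axis of clamp_row, either way round below 0.1 rad and angle between each of pack1, pack2, pack3's own z axis and vertical below 0.1 rad and x of pack2 in the frame of clamp_row between -0.015 and 0.015 m and y of pack2 in the frame of clamp_row between -0.07 and 0.064 m and z of pack2 in the frame of clamp_row between -0.004 and 0.004 m and x of pack3 in the frame of clamp_row between -0.015 and 0.015 m and y of pack3 in the frame of clamp_row between -0.07 and 0.064 m and z of pack3 in the frame of clamp_row between -0.004 and 0.004 m), for 0.05 s.
4. the big round key is down by more than 4 mm, no other key, with the row still held (plate in by more than 1.5 mm) (value of joint big_key above 0.004 m and value of joint each of small_key, bar_key, square_key below 0.002 m and value of joint plate above 0.0015 m and contact force between jaw and anything else above 1 N and x of pack1 in the frame of clamp_row between -0.015 and 0.015 m and y of pack1 in the frame of clamp_row between -0.07 and 0.064 m and z of pack1 in the frame of clamp_row between -0.004 and 0.004 m and angle between the x axis of each of pack1, pack2, pack3 and the y axis of clamp_row, either way round below 0.1 rad and angle between each of pack1, pack2, pack3's own z axis and vertical below 0.1 rad and x of pack2 in the frame of clamp_row between -0.015 and 0.015 m and y of pack2 in the frame of clamp_row between -0.07 and 0.064 m and z of pack2 in the frame of clamp_row between -0.004 and 0.004 m and x of pack3 in the frame of clamp_row between -0.015 and 0.015 m and y of pack3 in the frame of clamp_row between -0.07 and 0.064 m and z of pack3 in the frame of clamp_row between -0.004 and 0.004 m), for 0.05 s.
At the end, for the whole second after the job is handed in: every pack stands upright (within 0.12 rad) and at rest on the floor of the tray, inside its walls, and the clamp is wound open to within 0.35 rad of its stop (x of pack1 in the frame of tray between -0.045 and 0.045 m and y of pack1 in the frame of tray between -0.098 and 0.098 m and z of pack1 in the frame of tray between 0 and 0.008 m and angle between each of pack1, pack2, pack3's own z axis and vertical below 0.12 rad and linear speed of each of pack1, pack2, pack3 below 0.02 m/s and x of pack2 in the frame of tray between -0.045 and 0.045 m and y of pack2 in the frame of tray between -0.098 and 0.098 m and z of pack2 in the frame of tray between 0 and 0.008 m and x of pack3 in the frame of tray between -0.045 and 0.045 m and y of pack3 in the frame of tray between -0.098 and 0.098 m and z of pack3 in the frame of tray between 0 and 0.008 m and value of joint crank below 0.35 rad); the robot touches nothing.
It fails at once if the square key is pressed by more than 3 mm (value of joint square_key above 0.003 m).
It fails at once if two keys are pressed at once (value of joint each of small_key, bar_key above 0.003 m or value of joint each of small_key, big_key above 0.003 m or value of joint each of small_key, square_key above 0.003 m or value of joint each of bar_key, big_key above 0.003 m or value of joint each of bar_key, square_key above 0.003 m or value of joint each of big_key, square_key above 0.003 m).
It fails at once if another thing on the bench is shifted by more than 40 mm (distance of any of multimeter, remote, screwdriver, spray_can, solder_spool, heatsink from where it was at the start of the episode above 0.04 m).
Of pack1, pack2, pack3 only 2 to 3 are there at a start; the rules pass over those that are not, and their reading is None.
At some moment in a run one of pack1, pack2, pack3 may be knocked a few centimetres aside while the robot is not near it.
It also fails if it takes over 210 s, if anything falls off the work surface, if the arm or the gripper's body presses on something with over 40 N, if the wrist force passes 120 N, or if a joint passes its speed limit or range.

## Robot

A 6-joint arm with a two-finger parallel gripper is mounted at the origin on the work surface. World frame = base frame: x ahead of the robot, y to its left, z up, the work surface at z = 0. Lengths are in m, angles in rad, forces in N, time in s.
With the tool pointing down it reaches from about 0.25 to 0.775 m from the base axis. Payload 4 kg.
Tool frame: the origin (TCP) lies between the finger pads; the fingertips stand 14 mm ahead of it and the grasp point (between the pads) lies 5 mm behind it (tips_ahead is the distance from the TCP to the fingertips, in m); z points along the fingers, y is the line along which they close (so a half turn about z gives the same grasp; the last joint's range is limited). The gripper opens to 85 mm and grips with 20 to 120 N. Pads are 22 mm wide; open, the fingers measure 114 mm over their backs; the gripper's body (76 mm by 85 mm) begins 54 mm behind the grasp point. The pads swing forward as they close: fully open they stand 13 mm farther back than shut.
Start: joints at [1.149, 0.087, 1.371, -0, 1.684, -0.103], TCP at [0.172, 0.522, 0.245] pointing down, gripper open.
Joint ranges: [-3.1, 3.1], [-0.76, 2.03], [0.27, 2.55], [-1.08, 4.22], [0.17, 2.65], [-2.57, 2.57]. Speed limits (rad/s): [2.79, 2.79, 3.14, 3.14, 3.14, 3.14].

## Interface

Orientations are given as a 3x3 rotation matrix whose columns are the frame's x, y, z axes.
In Python, from bench import * gives the robot as it stands.
- The arm moves only by the tool move_arm, never from a script. Its argument "commands" is a list of rows, each an object of numbers: "dx", "dy", "dz": the shift along the tool's x, y, z in units of 75 cm (1.0 is 75 cm); "wx", "wy", "wz": the turn, a rotation vector about the tool's x, y, z in units of 360 degrees (1.0 is 360 degrees); "jaw": the closure, from 0 (fully open) to 1 (shut). A call has 1 to 12 rows; each row shifts and turns the commanded pose from where the row before left it, along the tool's axes as they then stand; what a row does not reach is not made up. A row lasts 1/8 s, in which the tool goes at most 62.5 mm and 10.7 degrees, less where a joint would pass 70% of its speed; a pose out of reach is approached as far as the arm can. A call with a number of a shift or a turn outside -1 to 1 is refused whole. A call with a gripper value outside its range is refused whole. The fingers move at their own pace and stop on an object; "squeeze" is the grip in N (left out, the last holds). Time passes only in rows, so rows that do not move let the fingers close. It gives the time, the measured TCP pose, the force, the opening and the grip force at its end, in the units of the state.
- state(): the state, without advancing time (a new reading comes with each control period).
- grab_frame(name): name is "scene" or "side" or "wrist"; returns the picture (480x640x3 uint8, red, green, blue); there is no depth.
- camera_model(name): a dict with "fx", "fy", "cx", "cy" (pixels), "view" (4x4, takes a point from world to camera coordinates); the wrist camera has in their place "tool_from_camera" (4x4, takes a point from camera to tool coordinates, whose origin is the TCP and whose axes are the flange's). Camera axes: x right, y up, looking along -z (the intrinsics and any distortion apply to the point x, -y, -z); pixel columns grow to the right and rows downward; lengths in m; the calibration is good to about 2 mm. The wrist camera is an equidistant fisheye: a pixel r from the principal point sees the ray r / f radians off the axis. A picture is of the moment at which its call begins: read the wrist's pose just before it. camera_model takes no time and is no camera call.
- close_job(): hands the job in; it is judged then, once.
The state is a dict: "time": time; "joint_pos": joint angles; "joint_vel": joint speeds; "joint_torque": joint torques, N m; "ee_pos": TCP position; "eef_rot": TCP orientation; "contact_force": force on the tool from outside, world axes, zero at the start; "ft_torque": the same for the moment, N m; "gripper_width": finger opening in m; "grasp_force": force on a finger pad.
Only numpy, scipy, OpenCV 4.12 (cv2) and the standard library are available. Lean on these libraries where they do the work, as an engineer would, in place of code of your own. Each camera call takes 0.05 s, during which the arm holds its last target. There are 200 camera calls.

## Working session

There is one attempt and no reset: what is moved stays moved. The work goes in short steps, Python scripts to look and compute and a tool call to move; the robot and the scene stay as the last step left them, time stands still between calls to the robot, and variables do not carry over. Pictures are saved under pics/ and viewed, at most 14 in all, crops included, and the job is handed in when it is done.

Besides the shell and the picture viewer there is one more tool, called after "Emit:" by a JSON object that holds its "op" and its "data". move_arm: Moves the arm, as the interface text tells. Its arguments: {"type":"object","properties":{"commands":{"type":"array"},"squeeze":{"type":"number"}},"required":["commands"]}

```bash
mkdir -p pics; cat > h.py <<'E'
from bench import *
import numpy as np, cv2
def save(n,f): 
    im=grab_frame(n); cv2.imwrite(f,im[:,:,::-1]); return im
def ray(n,u,v,st=None):
    m=camera_model(n)
    if n!='wrist':
        d=np.array([(u-m['cx'])/m['fx'],-(v-m['cy'])/m['fy'],-1.]); M=np.linalg.inv(m['view'])
    else:
        st=st or state()
        x=(u-m['cx'])/m['fx'];y=(v-m['cy'])/m['fy'];r=np.hypot(x,y)+1e-12
        d=np.array([np.sin(r)*x/r,-np.sin(r)*y/r,-np.cos(r)])
        T=np.eye(4);T[:3,:3]=np.array(st['eef_rot']);T[:3,3]=st['ee_pos']; M=T@np.array(m['tool_from_camera'])
    d=M[:3,:3]@d; return M[:3,3],d/np.linalg.norm(d)
def onz(n,u,v,z,st=None):
    o,d=ray(n,u,v,st); return o+d*(z-o[2])/d[2]
def tri(*rs):
    A=0;b=0
    for o,d in rs:
        P=np.eye(3)-np.outer(d,d);A=A+P;b=b+P@o
    p=np.linalg.solve(A,b); return p,[round(float(np.linalg.norm((np.eye(3)-np.outer(d,d))@(p-o))),4) for o,d in rs]
def proj(n,p,st=None):
    m=camera_model(n); p=np.append(p,1.)
    if n!='wrist':
        c=np.array(m['view'])@p; return m['cx']+m['fx']*c[0]/-c[2], m['cy']+m['fy']*-c[1]/-c[2]
    st=st or state();T=np.eye(4);T[:3,:3]=np.array(st['eef_rot']);T[:3,3]=st['ee_pos']
    c=np.linalg.inv(T@np.array(m['tool_from_camera']))@p
    s=np.hypot(c[0],c[1]);th=np.arctan2(s,-c[2]); return m['cx']+m['fx']*th*c[0]/s, m['cy']-m['fy']*th*c[1]/s
E
python3 - <<'E'
from h import *
for n in('scene','side','wrist'): 
    save(n,f'pics/{n}0.png'); m=camera_model(n); print(n,{k:(np.round(v,3).tolist()) for k,v in m.items() if k!='name'} )
s=state();print(s['time'],np.round(s['ee_pos'],4),np.round(s['eef_rot'],3).tolist(),s['gripper_width'])
E
```

```text
scene {'fx': 567.239, 'fy': 567.239, 'cx': 313.635, 'cy': 248.504, 'view': [[-0.515, 0.857, 0.02, 0.284], [-0.521, -0.332, 0.786, 0.216], [0.68, 0.394, 0.618, -1.88], [0.0, 0.0, 0.0, 1.0]]}
side {'fx': 553.742, 'fy': 553.742, 'cx': 320.986, 'cy': 238.69, 'view': [[0.92, -0.391, -0.013, -0.528], [0.28, 0.635, 0.72, -0.241], [-0.274, -0.666, 0.694, -1.342], [0.0, 0.0, 0.0, 1.0]]}
wrist {'fx': 371.648, 'fy': 371.648, 'cx': 316.428, 'cy': 238.255, 'tool_from_camera': [[0.001, 0.947, 0.322, 0.082], [1.0, -0.001, -0.0, 0.001], [0.0, 0.322, -0.947, -0.129], [0.0, 0.0, 0.0, 1.0]]}
0.15 [0.1722 0.522  0.2444] [[-0.95, 0.313, -0.001], [0.313, 0.95, -0.002], [0.0, -0.002, -1.0]] 0.0850497975010386
```

View pics/scene0.png

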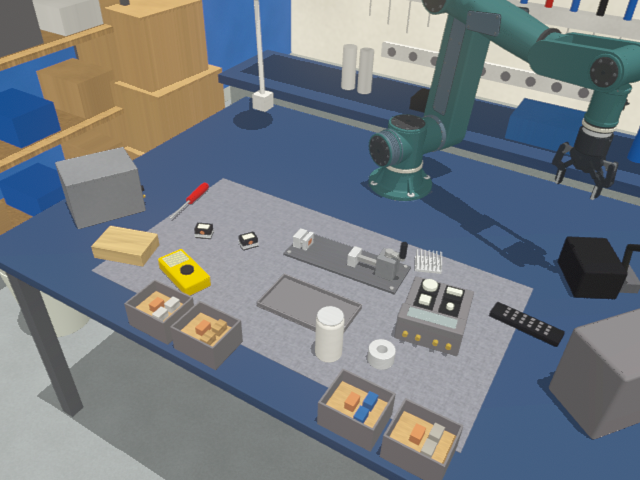

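View pics/side0.png

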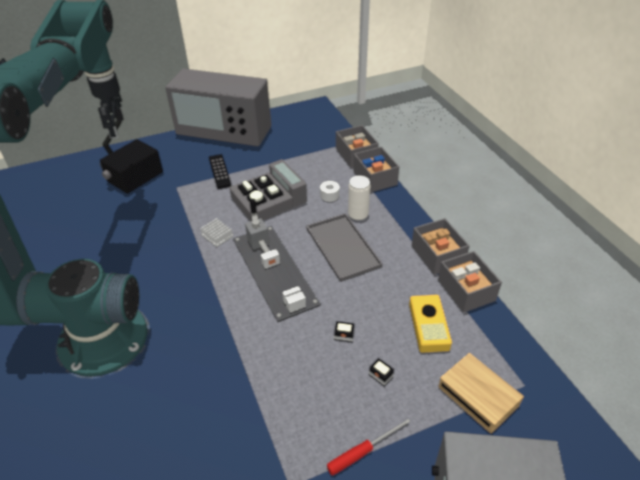

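View pics/wrist0.png

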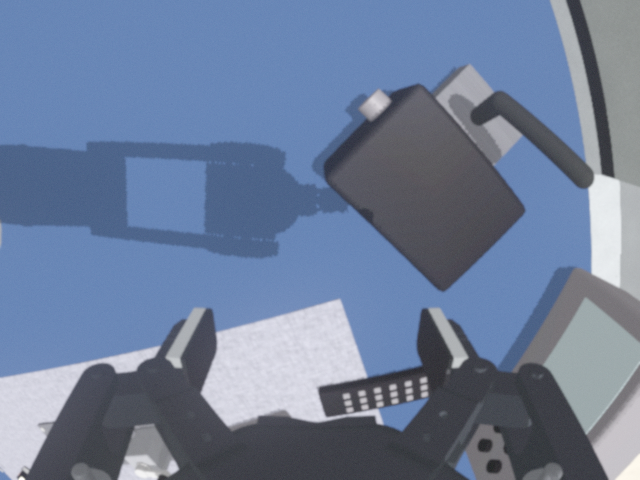

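The scene view shows two packs at about (204,229) and (249,240), the clamp from (297,240) to (400,265), the tray at (309,303) and the console at (436,312). The side view has the packs at (381,371) and (345,331), the clamp at (275,270), the tray at (343,246) and the console at (268,190). The wrist view shows none of the targets yet. I'll triangulate coarsely, then fly the wrist camera over the bench.

```bash
python3 - <<'E'
from h import *
P={'packA':((204,229),(381,369)),'packB':((249,239),(345,329)),'knob':((404,249),(253,212)),'plateblk':((303,237),(292,296)),'jaw':((355,257),(270,258)),'traycorner_far':((359,308),(349,216)),'tray_l':((258,304),(342,277)),'tray_top':((283,279),(308,222)),'tray_bot':((343,329),(380,264)),'bigkey':((430,285),(256,197)),'bar':((454,291),(263,180)),'sq?':((425,300),(273,189)),'small':((450,306),(246,187)),'can':((330,315),(360,183)),'spool':((381,348),(330,186)),'hs':((428,258),(215,230))}
for k,(a,b) in P.items():
    p,r=tri(ray('scene',*a),ray('side',*b)); print(k,np.round(p,3),r)
E
```

```text
packA [ 0.568 -0.357  0.021] [0.0006, 0.0006]
packB [ 0.539 -0.222  0.021] [0.0027, 0.0027]
knob [0.447 0.195 0.097] [0.0077, 0.0077]
plateblk [ 0.459 -0.089  0.033] [0.0019, 0.0019]
jaw [0.453 0.069 0.025] [0.0008, 0.0008]
traycorner_far [0.688 0.157 0.049] [0.0437, 0.0437]
tray_l [ 0.653 -0.061 -0.032] [0.0429, 0.0429]
tray_top [0.62  0.026 0.092] [0.0714, 0.0714]
tray_bot [ 0.709  0.081 -0.059] [0.0897, 0.0897]
bigkey [0.489 0.293 0.057] [0.002, 0.002]
bar [0.521 0.35  0.08 ] [0.0155, 0.0155]
sq? [0.547 0.304 0.06 ] [0.001, 0.001]
small [0.49  0.363 0.033] [0.0125, 0.0125]
can [0.763 0.163 0.115] [0.0025, 0.0025]
spool [0.72  0.274 0.037] [0.0007, 0.0007]
hs [0.347 0.238 0.023] [0.0005, 0.0005]
```

```bash
cat >> h.py <<'E'
def plan(tgt,yaw,n,st=None,pos=None,yaw0=None):
    """rows to reach world pos/yaw (deg, of tool x); tool down"""
    if pos is None: st=st or state(); R=np.array(st['eef_rot']); pos=np.array(st['ee_pos']); yaw0=np.degrees(np.arctan2(R[1,0],R[0,0]))
    dyaw=(yaw-yaw0+180)%360-180; step=(np.array(tgt)-pos)/n; rows=[]
    for i in range(n):
        a=np.radians(yaw0+dyaw*i/n); x=np.array([np.cos(a),np.sin(a),0]); y=np.array([np.sin(a),-np.cos(a),0])
        rows.append([round(float(v),4) for v in (step@x/.75,step@y/.75,-step[2]/.75,-dyaw/n/360)])
    print('dx dy dz wz',*(rows if abs(dyaw)>.3 else [rows[0],'x',n]),sep='\n'); return rows
def st():
    s=state();R=np.array(s['eef_rot']);print('t',round(s['time'],2),'p',np.round(s['ee_pos'],4),'yaw',round(float(np.degrees(np.arctan2(R[1,0],R[0,0]))),2),'q',np.round(s['joint_pos'],2),'F',np.round(s['contact_force'],1),'w',round(s['gripper_width'],4),'g',round(s['grasp_force'],1)); return s
E
python3 -c "
from h import *
plan([.45,.2,.35],90,10)"
```

```text
dx dy dz wz
[-0.0486, -0.0292, -0.0141, 0.0199]
[-0.0519, -0.0229, -0.0141, 0.0199]
[-0.0543, -0.0162, -0.0141, 0.0199]
[-0.0559, -0.0093, -0.0141, 0.0199]
[-0.0567, -0.0022, -0.0141, 0.0199]
[-0.0565, 0.0049, -0.0141, 0.0199]
[-0.0554, 0.0119, -0.0141, 0.0199]
[-0.0535, 0.0187, -0.0141, 0.0199]
[-0.0508, 0.0252, -0.0141, 0.0199]
[-0.0472, 0.0314, -0.0141, 0.0199]
```

Emit:
{"op": "move_arm", "data": {"commands": [{"dx": -0.0486, "dy": -0.0292, "dz": -0.014, "wz": 0.02}, {"dx": -0.052, "dy": -0.023, "dz": -0.014, "wz": 0.02}, {"dx": -0.054, "dy": -0.016, "dz": -0.014, "wz": 0.02}, {"dx": -0.056, "dy": -0.009, "dz": -0.014, "wz": 0.02}, {"dx": -0.057, "dy": -0.002, "dz": -0.014, "wz": 0.02}, {"dx": -0.0565, "dy": 0.005, "dz": -0.014, "wz": 0.02}, {"dx": -0.0555, "dy": 0.012, "dz": -0.014, "wz": 0.02}, {"dx": -0.0535, "dy": 0.019, "dz": -0.014, "wz": 0.02}, {"dx": -0.051, "dy": 0.025, "dz": -0.014, "wz": 0.02}, {"dx": -0.047, "dy": 0.031, "dz": -0.014, "wz": 0.02}, {"dx": 0}, {"dx": 0}]}}

```text
invalid input at $.commands[0]: expected keys dx, dy, dz, wx, wy, wz, jaw
```

```bash
python3 -c "
from h import *
import json
s=st(); save('wrist','pics/w1.png'); json.dump({k:np.array(s[k]).tolist() for k in('ee_pos','eef_rot')},open('w1.json','w'))
plan([.45,-0.05,.35],90,6)"
```

```text
t 0.15 p [0.1722 0.522  0.2444] yaw 161.73 q [ 1.15  0.09  1.37  0.    1.68 -0.1 ] F [ 0.2 -0.3  0. ] w 0.085 g 0.0
dx dy dz wz
[-0.0984, -0.1014, -0.0234, 0.0332]
[-0.1173, -0.0788, -0.0234, 0.0332]
[-0.1311, -0.0528, -0.0234, 0.0332]
[-0.1392, -0.0245, -0.0234, 0.0332]
[-0.1412, 0.0049, -0.0234, 0.0332]
[-0.1371, 0.034, -0.0234, 0.0332]
```

View pics/w1.png

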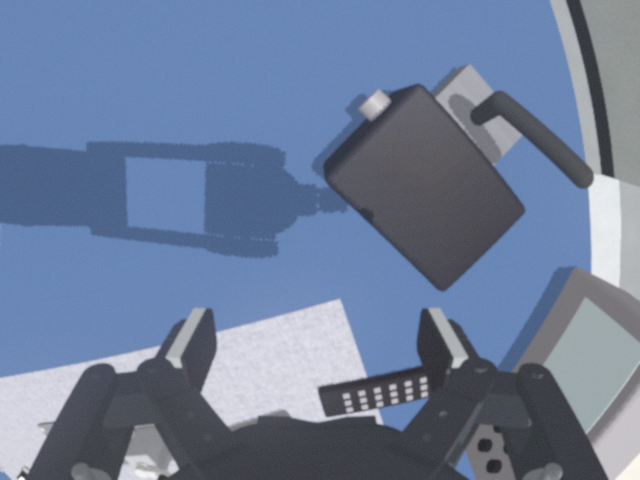

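The move was refused because every key is required in each row, so this picture is the same as the start view. I'll resend it with all the keys.

Emit:
{"op": "move_arm", "data": {"commands": [{"dx": -0.0486, "dy": -0.0292, "dz": -0.014, "wx": 0, "wy": 0, "wz": 0.02, "jaw": 0}, {"dx": -0.052, "dy": -0.023, "dz": -0.014, "wx": 0, "wy": 0, "wz": 0.02, "jaw": 0}, {"dx": -0.054, "dy": -0.016, "dz": -0.014, "wx": 0, "wy": 0, "wz": 0.02, "jaw": 0}, {"dx": -0.056, "dy": -0.009, "dz": -0.014, "wx": 0, "wy": 0, "wz": 0.02, "jaw": 0}, {"dx": -0.057, "dy": -0.002, "dz": -0.014, "wx": 0, "wy": 0, "wz": 0.02, "jaw": 0}, {"dx": -0.0565, "dy": 0.005, "dz": -0.014, "wx": 0, "wy": 0, "wz": 0.02, "jaw": 0}, {"dx": -0.0555, "dy": 0.012, "dz": -0.014, "wx": 0, "wy": 0, "wz": 0.02, "jaw": 0}, {"dx": -0.0535, "dy": 0.019, "dz": -0.014, "wx": 0, "wy": 0, "wz": 0.02, "jaw": 0}, {"dx": -0.051, "dy": 0.025, "dz": -0.014, "wx": 0, "wy": 0, "wz": 0.02, "jaw": 0}, {"dx": -0.047, "dy": 0.031, "dz": -0.014, "wx": 0, "wy": 0, "wz": 0.02, "jaw": 0}, {"dx": 0, "dy": 0, "dz": 0, "wx": 0, "wy": 0, "wz": 0, "jaw": 0}, {"dx": 0, "dy": 0, "dz": 0, "wx": 0, "wy": 0, "wz": 0, "jaw": 0}]}}

```text
time: 1.7
ee_pos: [0.4495, 0.2001, 0.3499]
eef_rot: [[0.004, 1.0, -0.001], [1.0, -0.004, 0.0], [0.0, -0.001, -1.0]]
contact_force: [0.1, 0.8, -0.4]
gripper_width: 0.0852
grasp_force: 0.0
```

Semantics confirmed.

```bash
cat >> h.py <<'E'
import json
def snap(name):
    s=st(); im=save('wrist',f'pics/{name}.png'); json.dump({k:np.array(s[k]).tolist() for k in('ee_pos','eef_rot')},open(name+'.json','w')); return im
def ld(name): return json.load(open(name+'.json'))
E
python3 -c "
from h import *
snap('w2')
plan([.48,-0.02,.32],90,4)"
```

```text
t 1.7 p [0.4495 0.2001 0.3499] yaw 89.76 q [ 0.3  -0.04  1.29  0.    1.89  0.31] F [ 0.1  0.8 -0.4] w 0.0852 g 0.0
dx dy dz wz
[-0.0735, 0.0105, 0.01, -0.0001]
x
4
```

View pics/w2.png

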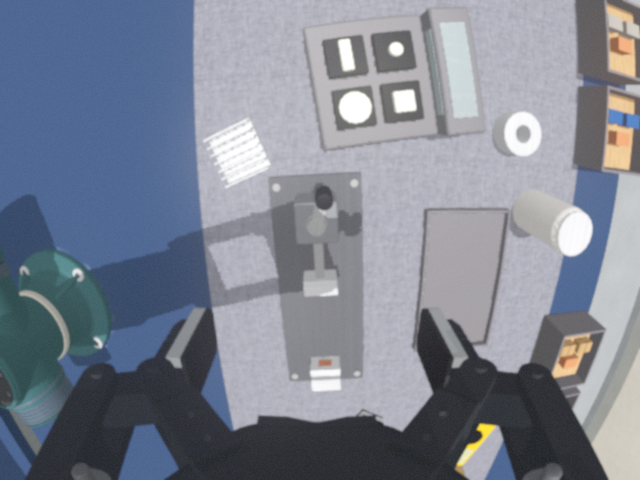

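Emit:
{"op": "move_arm", "data": {"commands": [{"dx": -0.073, "dy": 0.01, "dz": 0.01, "wx": 0, "wy": 0, "wz": 0, "jaw": 0}, {"dx": -0.073, "dy": 0.01, "dz": 0.01, "wx": 0, "wy": 0, "wz": 0, "jaw": 0}, {"dx": -0.073, "dy": 0.01, "dz": 0.01, "wx": 0, "wy": 0, "wz": 0, "jaw": 0}, {"dx": -0.073, "dy": 0.01, "dz": 0.01, "wx": 0, "wy": 0, "wz": 0, "jaw": 0}, {"dx": 0, "dy": 0, "dz": 0, "wx": 0, "wy": 0, "wz": 0, "jaw": 0}, {"dx": 0, "dy": 0, "dz": 0, "wx": 0, "wy": 0, "wz": 0, "jaw": 0}]}}

```text
time: 2.5
ee_pos: [0.4785, -0.0181, 0.3202]
eef_rot: [[0.003, 1.0, -0.0], [1.0, -0.003, 0.001], [0.001, -0.0, -1.0]]
contact_force: [0.2, 0.2, 0.2]
gripper_width: 0.0851
grasp_force: 0.0
```

```bash
python3 -c "
from h import *
snap('w3')"
```

```text
t 2.5 p [ 0.4785 -0.0181  0.3202] yaw 89.82 q [-0.16 -0.07  1.39  0.    1.83 -0.15] F [0.2 0.2 0.2] w 0.0851 g 0.0
```

View pics/w3.png

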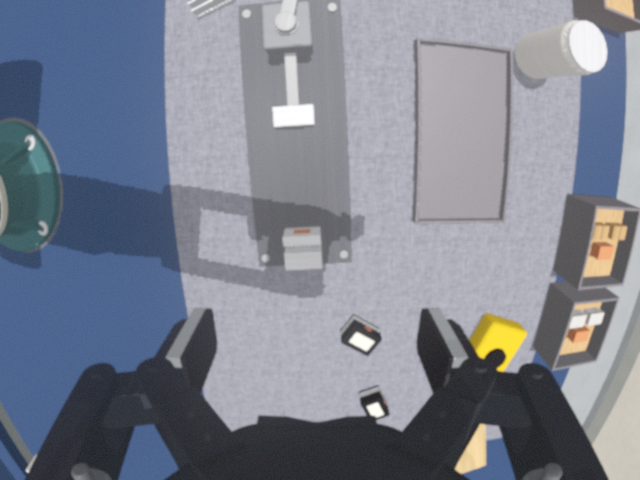

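The w2 view shows the console keys: bar (347,55), small round (396,49), big round (355,107) and square (404,101). It also has the base screws at (276,187), (354,183), (294,377) and (357,374), and the knob at (324,197). In w3 the tray corners are at about (417,39), (509,49), (503,221) and (413,220), and the packs at (361,337) and (374,404). I'll zoom in for exact edges and take measurements.

```bash
python3 - <<'E'
from h import *
a=cv2.imread('pics/w3.png');b=cv2.imread('pics/w2.png')
z=lambda i,u,v,w,h,k:cv2.resize(i[v:v+h,u:u+w],None,fx=k,fy=k,interpolation=cv2.INTER_CUBIC)
C=np.zeros((600,800,3),np.uint8)
def put(x,y,p): C[y:y+p.shape[0],x:x+p.shape[1]]=p
put(0,0,z(a,255,210,100,75,4)); put(0,300,z(a,255,85,100,75,4))
put(400,0,z(b,270,340,100,50,4)); put(400,200,z(a,330,305,80,60,5))
put(400,500,z(b,295,180,100,25,4)); 
cv2.imwrite('pics/z1.png',C)
A={'s1':((276,187),(247,14)),'s2':((354,183),(333,7)),'s3':((294,377),(265,258)),'s4':((357,374),(344,254))}
def cen(im,u,v,r=5,thr=None):
    g=im[v-r:v+r+1,u-r:u+r+1].astype(float).mean(2); w=np.clip(g-(g.min()+g.max())/2,0,None)
    yy,xx=np.mgrid[-r:r+1,-r:r+1]; return u+(w*xx).sum()/w.sum(), v+(w*yy).sum()/w.sum()
s2,s3=ld('w2'),ld('w3')
for k,(p,q) in A.items():
    p=cen(b,*p);q=cen(a,*q); x,r=tri(ray('wrist',*p,s2),ray('wrist',*q,s3)); print(k,np.round(p,1),np.round(q,1),np.round(x,4),r, np.round(onz('wrist',*p,s2,) if 0 else onz('wrist',*p,.009,s2),4),np.round(onz('wrist',*q,.009,s3),4))
for k,p in {'bar':(347,55),'small':(396,49),'big':(355,107),'sq':(404,101)}.items():
    r=18; g=b[p[1]-r:p[1]+r+1,p[0]-r:p[0]+r+1].min(2); 
    n,l,st_,c=cv2.connectedComponentsWithStats((g>170).astype(np.uint8)); i=1+np.argmax(st_[1:,4]); q=c[i]+np.array(p)-r
    print(k,st_[i],np.round(q,1),np.round(onz('wrist',*q,.067,s2),4))
for c in [(417,39),(509,49),(503,221),(413,220)]: print('tray',np.round(onz('wrist',*c,.016,s3),4))
for p in [(361,337),(374,404)]: print('pack',np.round(onz('wrist',*p,.03,s3),4))
E
```

```text
s1 [275.8 187.1] [246.   13.1] [0.3978 0.1941 0.0109] [0.0001, 0.0001] [0.3978 0.1938 0.009 ] [0.3973 0.1947 0.009 ]
s2 [353.9 182.8] [331.8   6.5] [0.4978 0.1994 0.0106] [0.0002, 0.0002] [0.4981 0.1991 0.009 ] [0.4977 0.1998 0.009 ]
s3 [294.1 377.2] [264.  257.7] [ 0.4134 -0.1068  0.0169] [0.0003, 0.0003] [ 0.413  -0.1134  0.009 ] [ 0.4119 -0.11    0.009 ]
s4 [357.  374.5] [343.5 253.9] [ 0.5132 -0.1019  0.0169] [0.0003, 0.0003] [ 0.5146 -0.1084  0.009 ] [ 0.5135 -0.105   0.009 ]
bar [  9   1  17  33 415] [346.   54.2] [0.4825 0.3536 0.067 ]
small [ 11  11  15  14 172] [395.9  48.6] [0.5376 0.3626 0.067 ]
big [  2   2  33  33 873] [355.  106.9] [0.4924 0.2946 0.067 ]
sq [  6   6  25  24 483] [404.2 100.6] [0.5472 0.3037 0.067 ]
tray [0.5965 0.1627 0.016 ]
tray [0.7188 0.1662 0.016 ]
tray [ 0.726  -0.0578  0.016 ]
tray [ 0.5988 -0.0578  0.016 ]
pack [ 0.5391 -0.2176  0.03  ]
pack [ 0.5672 -0.3462  0.03  ]
```

View pics/z1.png

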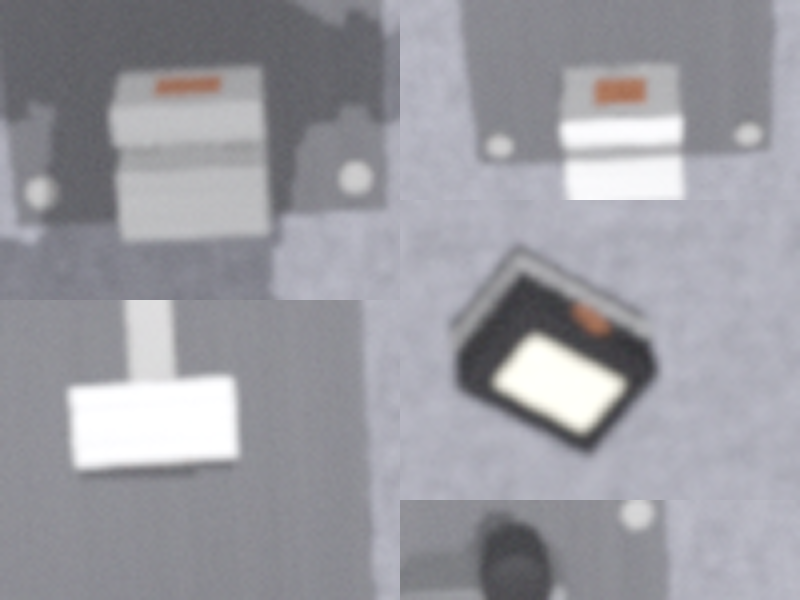

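Zoom: each pack has a cream label on its black top, with the long side parallel to the copper broad face. The top edge of the plate face is at w3 (302,235.4) and w2 (325.8,369.6), and the jaw face edge is at w3 (294.2,125.9).

```bash
cat >> h.py <<'E'
def label(im,s,u,v,r=28,z=.032,cam='wrist',thr=185):
    """largest bright blob near u,v -> world centre, yaw (deg) of its long axis, side lengths"""
    u,v=int(u),int(v); y0,x0=max(v-r,0),max(u-r,0); g=im[y0:v+r,x0:u+r].min(2)
    n,l,S,c=cv2.connectedComponentsWithStats((g>thr).astype(np.uint8)); 
    if n<2: return None
    i=1+np.argmax(S[1:,4]); ys,xs=np.nonzero(l==i)
    P=np.array([onz(cam,x+x0,y+y0,z,s)[:2] for x,y in zip(xs,ys)],np.float32)
    (c,wh,a)=cv2.minAreaRect(P*1000); 
    if wh[0]<wh[1]: a+=90
    return np.round(np.array(c)/1000,4),round(a%180,1),np.round(sorted(wh),1),len(xs)
E
python3 - <<'E'
from h import *
a=cv2.imread('pics/w3.png');s2,s3=ld('w2'),ld('w3')
for q in((361,340),(374,408)): print('label',label(a,s3,*q))
p,r=tri(ray('wrist',325.8,369.6,s2),ray('wrist',302,235.4,s3)); print('plate edge',np.round(p,4),r,np.round(onz('wrist',302,235.4,.044,s3),4),np.round(onz('wrist',325.8,369.6,.044,s2),4))
print('jaw',np.round(onz('wrist',294.2,125.9,.044,s3),4))
for k,t in {'A':[.539,-.215,.12],'B':[.567,-.346,.12]}.items(): plan(t,90,4)
E
```

```text
label (array([ 0.5395, -0.2233]), 146.1, array([19.1, 31. ]), 258)
label (array([ 0.5697, -0.3579]), 115.7, array([18.9, 31.4]), 155)
plate edge [ 0.4629 -0.0683  0.0444] [0.0002, 0.0002] [ 0.4627 -0.0685  0.044 ] [ 0.4632 -0.0686  0.044 ]
jaw [0.4556 0.0556 0.044 ]
dx dy dz wz
[-0.0657, 0.0203, 0.0668, -0.0001]
x
4
dx dy dz wz
[-0.1094, 0.0297, 0.0668, -0.0001]
x
4
```

```bash
python3 - <<'E'
from h import *
a=cv2.imread('pics/w3.png')[:,:,::-1]
def cen(im,u,v,r,t):
    g=im[v-r:v+r,u-r:u+r].min(2);n,l,S,c=cv2.connectedComponentsWithStats((g>t).astype(np.uint8));i=1+np.argmax(S[1:,4]);return c[i]+[u-r,v-r],S[i,4]
sd=cv2.imread('pics/side0.png');sc=cv2.imread('pics/scene0.png')
for w,q,e in(((361,340),(345,328),(249,238)),((374,408),(382,369),(204,228))):
    cw,cs,ce=cen(a,*w,22,185),cen(sd,*q,9,175),cen(sc,*e,9,175)
    print(cw,cs,ce,*[ (np.round(p,4),r) for p,r in (tri(ray('wrist',*cw[0],ld('w3')),ray('side',*cs[0])),tri(ray('scene',*ce[0]),ray('side',*cs[0])))])
plan([.5395,-.2233,.12],56.1,6)
E
```

```text
(array([361.28294574, 341.18604651]), np.int32(258)) (array([343.90277778, 326.88888889]), np.int32(72)) (array([247.81578947, 235.89473684]), np.int32(38)) (array([ 0.5389, -0.2239,  0.0306]), [0.0009, 0.0009]) (array([ 0.5375, -0.224 ,  0.0311]), [0.0004, 0.0004])
(array([374.99354839, 409.56129032]), np.int32(155)) (array([381.26190476, 367.22619048]), np.int32(84)) (array([202.80555556, 225.83333333]), np.int32(36)) (array([ 0.5689, -0.3583,  0.0302]), [0.001, 0.001]) (array([ 0.5675, -0.3592,  0.0315]), [0.0003, 0.0003])
dx dy dz wz
[-0.0457, 0.0136, 0.0446, 0.0156]
[-0.0441, 0.018, 0.0446, 0.0156]
[-0.0421, 0.0223, 0.0446, 0.0156]
[-0.0397, 0.0263, 0.0446, 0.0156]
[-0.037, 0.0301, 0.0446, 0.0156]
[-0.0338, 0.0336, 0.0446, 0.0156]
```

Pack tops measure 31–32 mm high, which matches the text. Now hover over pack A.

Emit:
{"op": "move_arm", "data": {"commands": [{"dx": -0.0457, "dy": 0.0136, "dz": 0.0446, "wx": 0, "wy": 0, "wz": 0.0156, "jaw": 0}, {"dx": -0.0441, "dy": 0.018, "dz": 0.0446, "wx": 0, "wy": 0, "wz": 0.0156, "jaw": 0}, {"dx": -0.0421, "dy": 0.0223, "dz": 0.0446, "wx": 0, "wy": 0, "wz": 0.0156, "jaw": 0}, {"dx": -0.0397, "dy": 0.0263, "dz": 0.0446, "wx": 0, "wy": 0, "wz": 0.0156, "jaw": 0}, {"dx": -0.037, "dy": 0.03, "dz": 0.0446, "wx": 0, "wy": 0, "wz": 0.0156, "jaw": 0}, {"dx": -0.0338, "dy": 0.0336, "dz": 0.0446, "wx": 0, "wy": 0, "wz": 0.0156, "jaw": 0}, {"dx": 0, "dy": 0, "dz": 0, "wx": 0, "wy": 0, "wz": 0, "jaw": 0}, {"dx": 0, "dy": 0, "dz": 0, "wx": 0, "wy": 0, "wz": 0, "jaw": 0}]}}

```text
time: 3.55
ee_pos: [0.54, -0.2232, 0.1204]
eef_rot: [[0.556, 0.831, 0.001], [0.831, -0.556, 0.0], [0.001, 0.001, -1.0]]
contact_force: [-0.9, -0.9, 0.8]
gripper_width: 0.0856
grasp_force: 0.0
```

```bash
python3 - <<'E'
from h import *
im=snap('w4');s=ld('w4'); u,v=proj('wrist',[.5395,-.2233,.032],s); print(u,v,label(im,s,u,v,90))
E
```

```text
t 3.55 p [ 0.54   -0.2232  0.1204] yaw 56.21 q [-0.49  0.22  1.47  0.    1.45  0.1 ] F [-0.9 -0.9  0.8] w 0.0856 g 0.0
314.79251259400564 254.36062532786312 (array([ 0.534 , -0.2145]), 146.3, array([ 8. , 10.6]), 124)
```

View pics/w4.png

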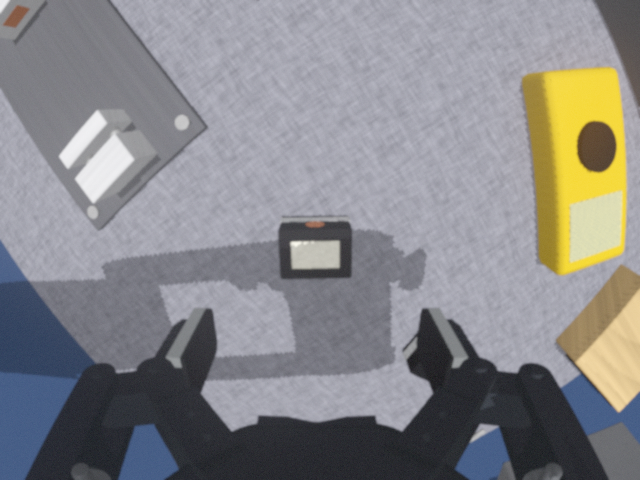

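The w4 view shows pack A's label at (315,254), exactly where predicted (314.8,254.4), and square to the image. I'll descend, grip and lift.

Emit:
{"op": "move_arm", "data": {"commands": [{"dx": 0, "dy": 0, "dz": 0.045, "wx": 0, "wy": 0, "wz": 0, "jaw": 0}, {"dx": 0, "dy": 0, "dz": 0.045, "wx": 0, "wy": 0, "wz": 0, "jaw": 0}, {"dx": 0, "dy": 0, "dz": 0.03, "wx": 0, "wy": 0, "wz": 0, "jaw": 0}, {"dx": 0, "dy": 0, "dz": 0.0165, "wx": 0, "wy": 0, "wz": 0, "jaw": 0}, {"dx": 0, "dy": 0, "dz": 0, "wx": 0, "wy": 0, "wz": 0, "jaw": 0}, {"dx": 0, "dy": 0, "dz": 0, "wx": 0, "wy": 0, "wz": 0, "jaw": 1}, {"dx": 0, "dy": 0, "dz": 0, "wx": 0, "wy": 0, "wz": 0, "jaw": 1}, {"dx": 0, "dy": 0, "dz": 0, "wx": 0, "wy": 0, "wz": 0, "jaw": 1}, {"dx": 0, "dy": 0, "dz": 0, "wx": 0, "wy": 0, "wz": 0, "jaw": 1}, {"dx": 0, "dy": 0, "dz": 0, "wx": 0, "wy": 0, "wz": 0, "jaw": 1}, {"dx": 0, "dy": 0, "dz": 0, "wx": 0, "wy": 0, "wz": 0, "jaw": 1}, {"dx": 0, "dy": 0, "dz": -0.03, "wx": 0, "wy": 0, "wz": 0, "jaw": 1}], "squeeze": 50}}

```text
time: 5.1
ee_pos: [0.5374, -0.224, 0.0375]
eef_rot: [[0.559, 0.829, -0.005], [0.829, -0.559, 0.003], [-0.001, -0.006, -1.0]]
contact_force: [0.2, 1.2, -0.8]
gripper_width: 0.045
grasp_force: 52.8
```

```bash
python3 - <<'E'
from h import *
s=st()
u=np.array([-.0523,.9986]);o=np.array([.459,-.004])
t=o-.046*u; print(t); print('hover'); 
p=np.array(s['ee_pos']); plan([p[0],p[1],.12],56.2,3)
plan([t[0],t[1],.12],93.0,4,pos=np.array([p[0],p[1],.12]),yaw0=56.2)
E
```

```text
t 5.1 p [ 0.5374 -0.224   0.0375] yaw 56.03 q [-0.49  0.29  1.56  0.    1.3   0.1 ] F [ 0.2  1.2 -0.8] w 0.045 g 52.8
[ 0.4614058 -0.0499356]
hover
dx dy dz wz
[0.0, 0.0, -0.0367, -0.0002]
x
3
dx dy dz wz
[0.0341, -0.0533, -0.0, -0.0256]
[0.0422, -0.0472, -0.0, -0.0256]
[0.0492, -0.0398, -0.0, -0.0256]
[0.0549, -0.0314, -0.0, -0.0256]
```

Emit:
{"op": "move_arm", "data": {"commands": [{"dx": 0, "dy": 0, "dz": -0.037, "wx": 0, "wy": 0, "wz": 0, "jaw": 1}, {"dx": 0, "dy": 0, "dz": -0.037, "wx": 0, "wy": 0, "wz": 0, "jaw": 1}, {"dx": 0, "dy": 0, "dz": -0.037, "wx": 0, "wy": 0, "wz": 0, "jaw": 1}, {"dx": 0.0341, "dy": -0.0533, "dz": 0, "wx": 0, "wy": 0, "wz": -0.0256, "jaw": 1}, {"dx": 0.0422, "dy": -0.0472, "dz": 0, "wx": 0, "wy": 0, "wz": -0.0256, "jaw": 1}, {"dx": 0.0492, "dy": -0.0398, "dz": 0, "wx": 0, "wy": 0, "wz": -0.0256, "jaw": 1}, {"dx": 0.0549, "dy": -0.0314, "dz": 0, "wx": 0, "wy": 0, "wz": -0.0256, "jaw": 1}, {"dx": 0, "dy": 0, "dz": 0, "wx": 0, "wy": 0, "wz": 0, "jaw": 1}, {"dx": 0, "dy": 0, "dz": 0, "wx": 0, "wy": 0, "wz": 0, "jaw": 1}]}}

```text
time: 6.22
ee_pos: [0.4637, -0.051, 0.1227]
eef_rot: [[-0.05, 0.999, -0.0], [0.999, 0.05, -0.001], [-0.001, -0.0, -1.0]]
contact_force: [0.3, 0.9, -0.5]
gripper_width: 0.0453
grasp_force: 52.8
```

```bash
python3 - <<'E'
from h import *
im=snap('w5');s=ld('w5');plan([.4614,-.0499,.06],93,3)
for p in ([.4629,-.0685,.044],): print(proj('wrist',p,s))
E
```

```text
t 6.22 p [ 0.4637 -0.051   0.1227] yaw 92.87 q [-0.23 -0.04  1.75 -0.    1.43 -0.28] F [ 0.3  0.9 -0.5] w 0.0453 g 52.8
dx dy dz wz
[0.0007, -0.0011, 0.0279, -0.0002]
x
3
(np.float64(311.94810767916954), np.float64(284.74510250120693))
```

View pics/w5.png

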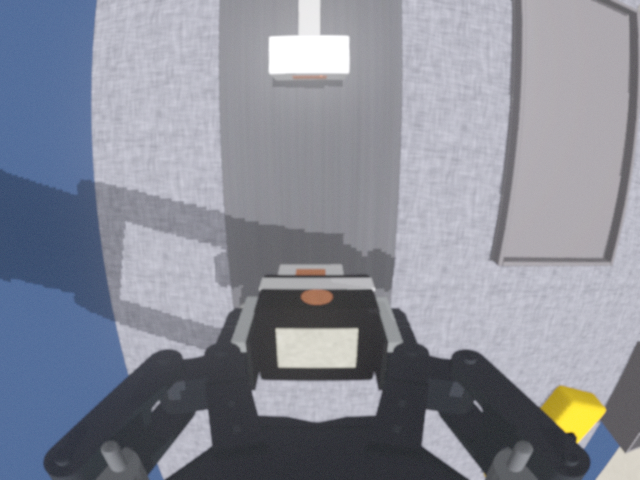

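The w5 view shows the pack held square, with its label at (316,348). The jaw top spans (269–349, 36–75) and the plate's copper is at (310,272).

```bash
python3 - <<'E'
from h import *
im=cv2.imread('pics/w5.png')[:,:,::-1];s=ld('w5')
L=label(im,s,316,348,40,z=.137,thr=150);print(L)
u=np.array([-.0523,.9986]);x=np.array([.9986,.0523]);o=np.array([.459,-.004])
def row(p): d=np.array(p)[:2]-o; return np.round([d@x*1000,d@u*1000],1)
p=np.array(s['ee_pos']);print('tcp row',row(p),'label row',row(L[0]))
print('jaw edge L,R', [row(onz('wrist',*q,.044,s)) for q in((269.5,76),(349,73.5))],'jaw top back',[row(onz('wrist',*q,.044,s)) for q in((269.5,38),(349,36.5))])
print('base edges @ v=150,230',[row(onz('wrist',*q,.008,s)) for q in((221,150),(402,150),(225,230),(398,230))])
print('plate top-face edge',[row(onz('wrist',*q,.044,s)) for q in((279,274),(343,274))], 'plate contact',row(onz('wrist',310,272,.03,s)))
E
```

```text
Traceback (most recent call last):
  File "h.py", line 49, in label
    P=np.array([onz(cam,x+x0,y+y0,z,s)[:2] for x,y in zip(xs,ys)],np.float32)
                ~~~^^^^^^^^^^^^^^^^^^^
  File "h.py", line 16, in onz
    o,d=ray(n,u,v,st); return o+d*(z-o[2])/d[2]
        ~~~^^^^^^^^^^
  File "h.py", line 6, in ray
    m=camera_model(n)
ValueError: time passes only in moves, steps and waits
```

```bash
python3 - <<'E'
t=open('h.py').read()
t=t.replace("def save(","import functools\n_cm=camera_model\ncamera_model=functools.lru_cache(None)(lambda n:_cm(n))\ndef save(",1)
open('h.py','w').write(t)
E
cat > q.py <<'E'
from h import *
im=cv2.imread('pics/w5.png')[:,:,::-1];s=ld('w5')
L=label(im,s,316,348,40,z=.137,thr=150);print(L)
u=np.array([-.0523,.9986]);x=np.array([.9986,.0523]);o=np.array([.459,-.004])
def row(p): d=np.array(p)[:2]-o; return np.round([d@x*1000,d@u*1000],1)
p=np.array(s['ee_pos']);print('tcp row',row(p),'label row',row(L[0]))
print('jaw edge L,R', [row(onz('wrist',*q,.044,s)) for q in((269.5,76),(349,73.5))],'jaw top back',[row(onz('wrist',*q,.044,s)) for q in((269.5,38),(349,36.5))])
print('base edges @ v=150,230',[row(onz('wrist',*q,.008,s)) for q in((221,150),(402,150),(225,230),(398,230))])
print('plate top-face edge',[row(onz('wrist',*q,.044,s)) for q in((279,274),(343,274))], 'plate contact',row(onz('wrist',310,272,.03,s)))
E
python3 q.py
```

```text
(array([ 0.4647, -0.0498]), 3.0, array([18.2, 29.9]), 3066)
tcp row [  2.2 -47.2] label row [  3.3 -46. ]
jaw edge L,R [array([-22.2,  59.4]), array([21.2, 60.5])] jaw top back [array([-22.1,  81.2]), array([21.2, 81.8])]
base edges @ v=150,230 [array([-60.1,  15.6]), array([60. , 15.2]), array([-60.7, -40.3]), array([ 60.2, -40.5])]
plate top-face edge [array([-19.6, -57.4]), array([ 19.6, -57.4])] plate contact [ -0.9 -62.2]
```

Emit:
{"op": "move_arm", "data": {"commands": [{"dx": 0.0027, "dy": -0.004, "dz": 0.035, "wx": 0, "wy": 0, "wz": 0, "jaw": 1}, {"dx": 0, "dy": 0, "dz": 0.035, "wx": 0, "wy": 0, "wz": 0, "jaw": 1}, {"dx": 0, "dy": 0, "dz": 0.035, "wx": 0, "wy": 0, "wz": 0, "jaw": 1}, {"dx": 0, "dy": 0, "dz": 0.012, "wx": 0, "wy": 0, "wz": 0, "jaw": 1}, {"dx": 0, "dy": 0, "dz": 0.01, "wx": 0, "wy": 0, "wz": 0, "jaw": 1}, {"dx": 0, "dy": 0, "dz": 0, "wx": 0, "wy": 0, "wz": 0, "jaw": 1}, {"dx": 0, "dy": 0, "dz": 0, "wx": 0, "wy": 0, "wz": 0, "jaw": 1}]}}

```text
time: 7.15
ee_pos: [0.4614, -0.0491, 0.0287]
eef_rot: [[-0.05, 0.999, 0.002], [0.999, 0.05, -0.0], [-0.0, 0.002, -1.0]]
contact_force: [1.0, 0.7, -0.9]
gripper_width: 0.0451
grasp_force: 52.8
```

Emit:
{"op": "move_arm", "data": {"commands": [{"dx": 0, "dy": 0, "dz": 0.0025, "wx": 0, "wy": 0, "wz": 0, "jaw": 1}, {"dx": 0, "dy": 0, "dz": 0, "wx": 0, "wy": 0, "wz": 0, "jaw": 1}, {"dx": 0, "dy": 0, "dz": 0, "wx": 0, "wy": 0, "wz": 0, "jaw": 0.3}, {"dx": 0, "dy": 0, "dz": 0, "wx": 0, "wy": 0, "wz": 0, "jaw": 0.2}, {"dx": 0, "dy": 0, "dz": 0, "wx": 0, "wy": 0, "wz": 0, "jaw": 0}, {"dx": 0, "dy": 0, "dz": -0.03, "wx": 0, "wy": 0, "wz": 0, "jaw": 0}, {"dx": 0, "dy": 0, "dz": -0.05, "wx": 0, "wy": 0, "wz": 0, "jaw": 0}, {"dx": 0, "dy": 0, "dz": -0.05, "wx": 0, "wy": 0, "wz": 0, "jaw": 0}, {"dx": 0, "dy": 0, "dz": 0, "wx": 0, "wy": 0, "wz": 0, "jaw": 0}, {"dx": 0, "dy": 0, "dz": 0, "wx": 0, "wy": 0, "wz": 0, "jaw": 0}]}}

```text
time: 8.4
ee_pos: [0.4602, -0.0487, 0.1227]
eef_rot: [[-0.051, 0.999, -0.001], [0.999, 0.051, 0.0], [0.0, -0.001, -1.0]]
contact_force: [-0.1, 0.3, 0.2]
gripper_width: 0.0856
grasp_force: 0.0
```

```bash
cat >> h.py <<'E'
U=np.array([-.0523,.9986]);X=np.array([.9986,.0523]);O=np.array([.459,-.004])
def row(p): d=np.array(p)[:2]-O; return np.round([d@X*1000,d@U*1000],1)
def unrow(x,y): return O+X*x/1000+U*y/1000
E
python3 - <<'E'
from h import *
im=snap('w6');s=ld('w6')
u,v=proj('wrist',[*unrow(0,-44),.04],s);print(u,v)
for t in(150,120): 
    L=label(im,s,u,v,45,z=.04,thr=t);print(L,row(L[0]))
sd=save('side','pics/sd6.png')
print('packB side',[label(sd,None,*proj('side',[.569,-.358,.032]),r=14,cam='side',thr=t) for t in(150,175)])
plan([.569,-.358,.13],25.7,8)
E
```

```text
t 8.4 p [ 0.4602 -0.0487  0.1227] yaw 92.9 q [-0.23 -0.05  1.76  0.    1.44 -0.28] F [-0.1  0.3  0.2] w 0.0856 g 0.0
316.69948633513803 255.23170636472568
(array([ 0.4627, -0.0482]), 3.0, array([17.8, 30.4]), 1354) [  1.4 -44.3]
(array([ 0.4626, -0.0482]), 3.0, array([19.1, 30.7]), 1460) [  1.3 -44.3]
packB side [(array([ 0.5676, -0.36  ]), 113.8, array([19.2, 29.4]), 102), (array([ 0.5675, -0.3592]), 113.8, array([17.6, 27.8]), 88)]
dx dy dz wz
[-0.0524, 0.0156, -0.0014, 0.0233]
[-0.0496, 0.0231, -0.0014, 0.0233]
[-0.0457, 0.0301, -0.0014, 0.0233]
[-0.0408, 0.0364, -0.0014, 0.0233]
[-0.035, 0.042, -0.0014, 0.0233]
[-0.0285, 0.0467, -0.0014, 0.0233]
[-0.0214, 0.0503, -0.0014, 0.0233]
[-0.0138, 0.0529, -0.0014, 0.0233]
```

Pack A stands square at row (1.4, −44). Next is pack B.

Emit:
{"op": "move_arm", "data": {"commands": [{"dx": -0.0524, "dy": 0.0156, "dz": 0, "wx": 0, "wy": 0, "wz": 0.0233, "jaw": 0}, {"dx": -0.0496, "dy": 0.0231, "dz": 0, "wx": 0, "wy": 0, "wz": 0.0233, "jaw": 0}, {"dx": -0.0457, "dy": 0.03, "dz": 0, "wx": 0, "wy": 0, "wz": 0.0233, "jaw": 0}, {"dx": -0.0408, "dy": 0.0364, "dz": 0, "wx": 0, "wy": 0, "wz": 0.0233, "jaw": 0}, {"dx": -0.035, "dy": 0.042, "dz": 0, "wx": 0, "wy": 0, "wz": 0.0233, "jaw": 0}, {"dx": -0.0285, "dy": 0.0467, "dz": 0, "wx": 0, "wy": 0, "wz": 0.0233, "jaw": 0}, {"dx": -0.0214, "dy": 0.0503, "dz": 0, "wx": 0, "wy": 0, "wz": 0.0233, "jaw": 0}, {"dx": -0.0138, "dy": 0.053, "dz": 0, "wx": 0, "wy": 0, "wz": 0.0233, "jaw": 0}, {"dx": 0, "dy": 0, "dz": 0, "wx": 0, "wy": 0, "wz": 0, "jaw": 0}, {"dx": 0, "dy": 0, "dz": 0, "wx": 0, "wy": 0, "wz": 0, "jaw": 0}]}}

```text
time: 9.75
ee_pos: [0.5695, -0.3573, 0.1215]
eef_rot: [[0.9, 0.436, -0.003], [0.436, -0.9, 0.003], [-0.001, -0.003, -1.0]]
contact_force: [-0.5, 0.7, 0.7]
gripper_width: 0.0854
grasp_force: 0.0
```

```bash
python3 - <<'E'
from h import *
im=snap('w7');s=ld('w7')
u,v=proj('wrist',[.569,-.358,.032],s);print(u,v)
for t in(150,120): print(label(im,s,u,v,45,thr=t))
L=label(im,s,u,v,45,thr=150);plan([L[0][0],L[0][1],.018],L[1]-90,4)
E
```

```text
t 9.75 p [ 0.5695 -0.3573  0.1215] yaw 25.84 q [-0.64  0.41  1.23  0.    1.51  0.47] F [-0.5  0.7  0.7] w 0.0854 g 0.0
317.52637418193564 254.14768046535193
(array([ 0.5696, -0.3579]), 114.0, array([18.4, 30.2]), 1273)
(array([ 0.5678, -0.3578]), 26.0, array([59.2, 60.8]), 3205)
dx dy dz wz
[-0.0002, 0.0003, 0.0347, 0.0013]
[-0.0002, 0.0003, 0.0347, 0.0013]
[-0.0002, 0.0003, 0.0347, 0.0013]
[-0.0001, 0.0003, 0.0347, 0.0013]
```

Emit:
{"op": "move_arm", "data": {"commands": [{"dx": 0, "dy": 0.001, "dz": 0.045, "wx": 0, "wy": 0, "wz": 0.005, "jaw": 0}, {"dx": 0, "dy": 0, "dz": 0.045, "wx": 0, "wy": 0, "wz": 0, "jaw": 0}, {"dx": 0, "dy": 0, "dz": 0.03, "wx": 0, "wy": 0, "wz": 0, "jaw": 0}, {"dx": 0, "dy": 0, "dz": 0.018, "wx": 0, "wy": 0, "wz": 0, "jaw": 0}, {"dx": 0, "dy": 0, "dz": 0, "wx": 0, "wy": 0, "wz": 0, "jaw": 0}, {"dx": 0, "dy": 0, "dz": 0, "wx": 0, "wy": 0, "wz": 0, "jaw": 1}, {"dx": 0, "dy": 0, "dz": 0, "wx": 0, "wy": 0, "wz": 0, "jaw": 1}, {"dx": 0, "dy": 0, "dz": 0, "wx": 0, "wy": 0, "wz": 0, "jaw": 1}, {"dx": 0, "dy": 0, "dz": 0, "wx": 0, "wy": 0, "wz": 0, "jaw": 1}, {"dx": 0, "dy": 0, "dz": 0, "wx": 0, "wy": 0, "wz": 0, "jaw": 1}, {"dx": 0, "dy": 0, "dz": -0.03, "wx": 0, "wy": 0, "wz": 0, "jaw": 1}, {"dx": 0, "dy": 0, "dz": -0.06, "wx": 0, "wy": 0, "wz": 0, "jaw": 1}]}}

```text
time: 11.3
ee_pos: [0.5683, -0.3572, 0.0835]
eef_rot: [[0.914, 0.407, -0.007], [0.407, -0.914, 0.005], [-0.004, -0.008, -1.0]]
contact_force: [-0.3, 0.9, 0.1]
gripper_width: 0.0454
grasp_force: 53.2
```

```bash
python3 - <<'E'
from h import *
st(); t=unrow(-1,-7); plan([*t,.12],93,8)
E
```

```text
t 11.3 p [ 0.5683 -0.3572  0.0835] yaw 23.99 q [-0.65  0.44  1.27 -0.    1.45  0.51] F [-0.3  0.9  0.1] w 0.0454 g 53.2
dx dy dz wz
[0.0067, -0.0602, -0.0061, -0.024]
[0.0157, -0.0585, -0.0061, -0.024]
[0.0243, -0.0555, -0.0061, -0.024]
[0.0323, -0.0512, -0.0061, -0.024]
[0.0396, -0.0458, -0.0061, -0.024]
[0.046, -0.0393, -0.0061, -0.024]
[0.0514, -0.032, -0.0061, -0.024]
[0.0556, -0.0239, -0.0061, -0.024]
```

Emit:
{"op": "move_arm", "data": {"commands": [{"dx": 0.0067, "dy": -0.06, "dz": -0.012, "wx": 0, "wy": 0, "wz": -0.024, "jaw": 1}, {"dx": 0.0157, "dy": -0.0585, "dz": -0.012, "wx": 0, "wy": 0, "wz": -0.024, "jaw": 1}, {"dx": 0.0243, "dy": -0.0555, "dz": -0.012, "wx": 0, "wy": 0, "wz": -0.024, "jaw": 1}, {"dx": 0.0323, "dy": -0.0512, "dz": -0.012, "wx": 0, "wy": 0, "wz": -0.024, "jaw": 1}, {"dx": 0.0396, "dy": -0.0458, "dz": 0, "wx": 0, "wy": 0, "wz": -0.024, "jaw": 1}, {"dx": 0.046, "dy": -0.0393, "dz": 0, "wx": 0, "wy": 0, "wz": -0.024, "jaw": 1}, {"dx": 0.0514, "dy": -0.032, "dz": 0, "wx": 0, "wy": 0, "wz": -0.024, "jaw": 1}, {"dx": 0.0556, "dy": -0.0239, "dz": 0, "wx": 0, "wy": 0, "wz": -0.024, "jaw": 1}, {"dx": 0, "dy": 0, "dz": 0, "wx": 0, "wy": 0, "wz": 0, "jaw": 1}, {"dx": 0, "dy": 0, "dz": 0, "wx": 0, "wy": 0, "wz": 0, "jaw": 1}]}}

```text
time: 12.55
ee_pos: [0.4601, -0.0131, 0.123]
eef_rot: [[-0.054, 0.999, -0.0], [0.999, 0.054, -0.001], [-0.001, -0.0, -1.0]]
contact_force: [0.5, -0.3, -0.9]
gripper_width: 0.0449
grasp_force: 53.2
```

```bash
python3 - <<'E'
from h import *
im=snap('w8');s=ld('w8')
p=s['ee_pos'];z=p[2]+.014;u,v=proj('wrist',[p[0],p[1],z],s)
L=label(im,s,u,v,50,z=z,thr=150);print(L,'tcp',row(p),'label',row(L[0]))
plan([p[0],p[1],.026],93,4)
sd=save('side','pics/sd8.png')
for c in ('side',): print('A from side',label(sd,None,*proj('side',[*unrow(1,-44),.04]),r=12,z=.04,cam='side',thr=150))
E
```

```text
t 12.55 p [ 0.4601 -0.0131  0.123 ] yaw 93.09 q [-0.15 -0.06  1.76 -0.    1.44 -0.21] F [ 0.5 -0.3 -0.9] w 0.0449 g 53.2
(array([ 0.4613, -0.0125]), 3.2, array([17.6, 29.3]), 2963) tcp [ 0.6 -9.1] label [ 1.9 -8.6]
dx dy dz wz
[0.0001, -0.0001, 0.0324, 0.0]
x
4
A from side (array([ 0.4613, -0.0781]), 4.5, array([ 7.7, 34.4]), 32)
```

Emit:
{"op": "move_arm", "data": {"commands": [{"dx": 0.002, "dy": -0.001, "dz": 0.035, "wx": 0, "wy": 0, "wz": 0, "jaw": 1}, {"dx": 0, "dy": 0, "dz": 0.035, "wx": 0, "wy": 0, "wz": 0, "jaw": 1}, {"dx": 0, "dy": 0, "dz": 0.035, "wx": 0, "wy": 0, "wz": 0, "jaw": 1}, {"dx": 0, "dy": 0, "dz": 0.014, "wx": 0, "wy": 0, "wz": 0, "jaw": 1}, {"dx": 0, "dy": 0, "dz": 0.01, "wx": 0, "wy": 0, "wz": 0, "jaw": 1}, {"dx": 0, "dy": 0, "dz": 0, "wx": 0, "wy": 0, "wz": 0, "jaw": 1}, {"dx": 0, "dy": 0, "dz": 0, "wx": 0, "wy": 0, "wz": 0, "jaw": 0.3}, {"dx": 0, "dy": 0, "dz": 0, "wx": 0, "wy": 0, "wz": 0, "jaw": 0.2}, {"dx": 0, "dy": 0, "dz": 0, "wx": 0, "wy": 0, "wz": 0, "jaw": 0}, {"dx": 0, "dy": 0, "dz": -0.03, "wx": 0, "wy": 0, "wz": 0, "jaw": 0}, {"dx": 0, "dy": 0, "dz": -0.08, "wx": 0, "wy": 0, "wz": 0, "jaw": 0}, {"dx": 0, "dy": 0, "dz": -0.08, "wx": 0, "wy": 0, "wz": 0, "jaw": 0}]}}

```text
time: 14.15
ee_pos: [0.4589, -0.0113, 0.1699]
eef_rot: [[-0.054, 0.999, -0.002], [0.999, 0.054, 0.0], [0.0, -0.002, -1.0]]
contact_force: [0.2, -0.8, 0.6]
gripper_width: 0.0854
grasp_force: 0.0
```

```bash
python3 - <<'E'
from h import *
im=snap('w9');s=ld('w9')
for y in(-44,-7):
    u,v=proj('wrist',[*unrow(0,y),.04],s);L=label(im,s,u,v,25,z=.04,thr=150);print(u,v,L,row(L[0]))
t=unrow(0,168);print(t, proj('wrist',[*unrow(0,208),.129],s))
plan([*unrow(0,170),.22],93,4)
E
```

```text
t 14.15 p [ 0.4589 -0.0113  0.1699] yaw 93.12 q [-0.15 -0.09  1.7   0.    1.54 -0.2 ] F [ 0.2 -0.8  0.6] w 0.0854 g 0.0
315.84528699822323 278.2548154395287 (array([ 0.4625, -0.0482]), 3.2, array([17.8, 30. ]), 845) [  1.2 -44.3]
315.97778555833645 232.2161497078894 (array([ 0.4615, -0.0139]), 3.2, array([18.6, 30.1]), 1007) [  2. -10.]
[0.4502136 0.1637648] (np.float64(316.7480756738477), np.float64(-129.16230262761152))
dx dy dz wz
[0.0594, -0.0012, -0.0133, 0.0001]
x
4
```

Both packs are square in the row. Next I'll locate the knob.

Emit:
{"op": "move_arm", "data": {"commands": [{"dx": 0.06, "dy": -0.001, "dz": -0.028, "wx": 0, "wy": 0, "wz": 0, "jaw": 0}, {"dx": 0.06, "dy": -0.001, "dz": -0.028, "wx": 0, "wy": 0, "wz": 0, "jaw": 0}, {"dx": 0.06, "dy": -0.001, "dz": -0.028, "wx": 0, "wy": 0, "wz": 0, "jaw": 0}, {"dx": 0.06, "dy": -0.001, "dz": -0.028, "wx": 0, "wy": 0, "wz": 0, "jaw": 0}, {"dx": 0, "dy": 0, "dz": 0, "wx": 0, "wy": 0, "wz": 0, "jaw": 0}, {"dx": 0, "dy": 0, "dz": 0, "wx": 0, "wy": 0, "wz": 0, "jaw": 0}]}}

```text
time: 14.95
ee_pos: [0.4465, 0.1679, 0.2524]
eef_rot: [[-0.055, 0.998, -0.001], [0.998, 0.055, -0.001], [-0.001, -0.001, -1.0]]
contact_force: [-1.0, -0.6, -1.0]
gripper_width: 0.0854
grasp_force: 0.0
```

```bash
python3 - <<'E'
from h import *
im=snap('w10');s=ld('w10')
print(proj('wrist',[*unrow(0,168),.07],s),[proj('wrist',[*unrow(40*np.sin(a),168+40*np.cos(a)),.129],s) for a in(0,.3)])
E
```

```text
t 14.95 p [0.4465 0.1679 0.2524] yaw 93.14 q [ 0.24 -0.08  1.52 -0.    1.7   0.19] F [-1.  -0.6 -1. ] w 0.0854 g 0.0
(np.float64(319.4947983983543), np.float64(218.53640378346762)) [(np.float64(320.3789325063133), np.float64(185.98168587197762)), (np.float64(337.5071983186191), np.float64(188.6383333339364))]
```

View pics/w10.png

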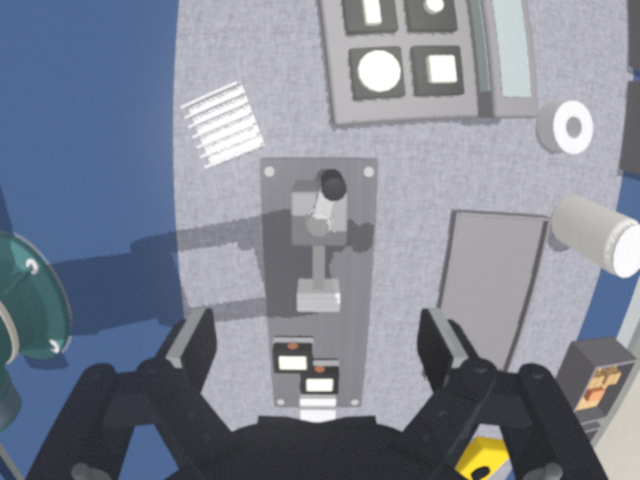

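The w10 view shows the knob top at about (333,181) and the hub at (319,224). Pack B has been knocked aside, and its label is now at (293,363). I'll measure it and put it back before cranking.

```bash
python3 - <<'E'
from h import *
im=cv2.imread('pics/w10.png')[:,:,::-1];s=ld('w10')
for q in((293,363),(320,385)):
    L=label(im,s,*q,14,z=.04,thr=150);print(L,row(L[0]))
print('knob',row(onz('wrist',334,181,.129,s)),'hub',row(onz('wrist',319,222,.09,s)))
L=label(im,s,293,363,14,z=.04,thr=150)
plan([*L[0],.13],L[1]+90,4)
E
```

```text
(array([ 0.4299, -0.0164]), 4.4, array([19.3, 31.9]), 387) [-29.7 -10.9]
(array([ 0.4625, -0.0485]), 3.1, array([21.2, 31.3]), 346) [  1.2 -44.6]
knob [  9.3 211.5] hub [ -0.5 170.7]
dx dy dz wz
[-0.0609, -0.0088, 0.0407, -0.0009]
[-0.0608, -0.0091, 0.0407, -0.0009]
[-0.0608, -0.0095, 0.0407, -0.0009]
[-0.0607, -0.0098, 0.0407, -0.0009]
```

Emit:
{"op": "move_arm", "data": {"commands": [{"dx": -0.0608, "dy": -0.009, "dz": 0.0405, "wx": 0, "wy": 0, "wz": -0.0009, "jaw": 0}, {"dx": -0.0608, "dy": -0.009, "dz": 0.0405, "wx": 0, "wy": 0, "wz": -0.0009, "jaw": 0}, {"dx": -0.0608, "dy": -0.0095, "dz": 0.0405, "wx": 0, "wy": 0, "wz": -0.0009, "jaw": 0}, {"dx": -0.0608, "dy": -0.0098, "dz": 0.0405, "wx": 0, "wy": 0, "wz": -0.0009, "jaw": 0}, {"dx": 0, "dy": 0, "dz": 0, "wx": 0, "wy": 0, "wz": 0, "jaw": 0}, {"dx": 0, "dy": 0, "dz": 0, "wx": 0, "wy": 0, "wz": 0, "jaw": 0}]}}

```text
time: 15.75
ee_pos: [0.43, -0.0162, 0.1314]
eef_rot: [[-0.075, 0.997, -0.0], [0.997, 0.075, 0.001], [0.001, -0.0, -1.0]]
contact_force: [0.3, 0.6, 0.9]
gripper_width: 0.0854
grasp_force: 0.0
```

```bash
python3 - <<'E'
from h import *
im=snap('w11');s=ld('w11')
for q in((-30,-11),(1,-44)):
    u,v=proj('wrist',[*unrow(*q),.04],s);L=label(im,s,u,v,35,z=.04,thr=150);print(u,v,L,row(L[0]))
u,v=proj('wrist',[*unrow(-30,-11),.04],s);L=label(im,s,u,v,35,z=.04,thr=150)
print(row(s['ee_pos']));plan([*L[0],.026],L[1]+90,4)
E
```

```text
t 15.75 p [ 0.43   -0.0162  0.1314] yaw 94.28 q [-0.17 -0.13  1.81  0.    1.46 -0.24] F [0.3 0.6 0.9] w 0.0854 g 0.0
314.18455106797086 251.77027364616436 (array([ 0.43  , -0.0159]), 3.0, array([19. , 30.3]), 1320) [-29.6 -10.4]
359.34665377154363 298.6115055276419 (array([ 0.4627, -0.0491]), 3.4, array([18.5, 30.9]), 1108) [  1.3 -45.2]
[-29.6 -10.7]
dx dy dz wz
[-0.0001, -0.0002, 0.0354, 0.001]
[-0.0001, -0.0002, 0.0354, 0.001]
[-0.0001, -0.0002, 0.0354, 0.001]
[-0.0001, -0.0002, 0.0354, 0.001]
```

Emit:
{"op": "move_arm", "data": {"commands": [{"dx": 0, "dy": 0, "dz": 0.045, "wx": 0, "wy": 0, "wz": 0.004, "jaw": 0}, {"dx": 0, "dy": 0, "dz": 0.045, "wx": 0, "wy": 0, "wz": 0, "jaw": 0}, {"dx": 0, "dy": 0, "dz": 0.035, "wx": 0, "wy": 0, "wz": 0, "jaw": 0}, {"dx": 0, "dy": 0, "dz": 0.016, "wx": 0, "wy": 0, "wz": 0, "jaw": 0}, {"dx": 0, "dy": 0, "dz": 0, "wx": 0, "wy": 0, "wz": 0, "jaw": 1}, {"dx": 0, "dy": 0, "dz": 0, "wx": 0, "wy": 0, "wz": 0, "jaw": 1}, {"dx": 0, "dy": 0, "dz": 0, "wx": 0, "wy": 0, "wz": 0, "jaw": 1}, {"dx": 0, "dy": 0, "dz": 0, "wx": 0, "wy": 0, "wz": 0, "jaw": 1}, {"dx": 0, "dy": 0, "dz": 0, "wx": 0, "wy": 0, "wz": 0, "jaw": 1}, {"dx": 0, "dy": 0, "dz": -0.015, "wx": 0, "wy": 0, "wz": 0, "jaw": 1}, {"dx": 0.003, "dy": 0.019, "dz": 0, "wx": 0, "wy": 0, "wz": 0, "jaw": 1}, {"dx": 0.001, "dy": 0.019, "dz": 0, "wx": 0, "wy": 0, "wz": 0, "jaw": 1}]}}

```text
time: 17.3
ee_pos: [0.4595, -0.011, 0.0371]
eef_rot: [[-0.052, 0.999, 0.001], [0.999, 0.052, 0.0], [-0.0, 0.001, -1.0]]
contact_force: [-0.7, -0.6, -0.9]
gripper_width: 0.0451
grasp_force: 52.9
```

Emit:
{"op": "move_arm", "data": {"commands": [{"dx": 0, "dy": 0, "dz": 0.008, "wx": 0, "wy": 0, "wz": 0, "jaw": 1}, {"dx": 0, "dy": 0, "dz": 0.007, "wx": 0, "wy": 0, "wz": 0, "jaw": 1}, {"dx": 0, "dy": 0, "dz": 0, "wx": 0, "wy": 0, "wz": 0, "jaw": 1}, {"dx": 0, "dy": 0, "dz": 0, "wx": 0, "wy": 0, "wz": 0, "jaw": 1}]}}

```text
time: 17.8
ee_pos: [0.4587, -0.0111, 0.0275]
eef_rot: [[-0.052, 0.999, 0.0], [0.999, 0.052, 0.0], [0.0, 0.0, -1.0]]
contact_force: [-4.0, 1.5, 11.9]
gripper_width: 0.0451
grasp_force: 54.5
```

```bash
python3 - <<'E'
from h import *
s=st();print(row(s['ee_pos']))
E
```

```text
t 17.8 p [ 0.4587 -0.0111  0.0275] yaw 92.98 q [-0.15  0.04  1.87  0.    1.23 -0.2 ] F [-4.   1.5 11.9] w 0.0451 g 54.5
[-0.7 -7. ]
```

Emit:
{"op": "move_arm", "data": {"commands": [{"dx": 0, "dy": 0, "dz": -0.001, "wx": 0, "wy": 0, "wz": 0, "jaw": 0.3}, {"dx": 0, "dy": 0, "dz": 0, "wx": 0, "wy": 0, "wz": 0, "jaw": 0.2}, {"dx": 0, "dy": 0, "dz": 0, "wx": 0, "wy": 0, "wz": 0, "jaw": 0}, {"dx": 0, "dy": 0, "dz": -0.04, "wx": 0, "wy": 0, "wz": 0, "jaw": 0}, {"dx": 0, "dy": 0, "dz": -0.07, "wx": 0, "wy": 0, "wz": 0, "jaw": 0}, {"dx": 0.071, "dy": 0.0034, "dz": -0.037, "wx": 0, "wy": 0, "wz": 0, "jaw": 0}, {"dx": 0.071, "dy": 0.0034, "dz": -0.037, "wx": 0, "wy": 0, "wz": 0, "jaw": 0}, {"dx": 0.071, "dy": 0.0034, "dz": -0.037, "wx": 0, "wy": 0, "wz": 0, "jaw": 0}, {"dx": 0.071, "dy": 0.0034, "dz": -0.037, "wx": 0, "wy": 0, "wz": 0, "jaw": 0}, {"dx": 0, "dy": 0, "dz": 0, "wx": 0, "wy": 0, "wz": 0, "jaw": 0}, {"dx": 0, "dy": 0, "dz": 0, "wx": 0, "wy": 0, "wz": 0, "jaw": 0}]}}

```text
time: 19.18
ee_pos: [0.4573, 0.2018, 0.2192]
eef_rot: [[-0.052, 0.999, -0.001], [0.999, 0.052, -0.001], [-0.001, -0.001, -1.0]]
contact_force: [-0.1, -1.2, 0.9]
gripper_width: 0.0853
grasp_force: 0.0
```

```bash
python3 - <<'E'
from h import *
im=snap('w12');s=ld('w12');print(row(s['ee_pos']))
u,v=map(int,proj('wrist',[*unrow(10,207),.12],s)); r=45
g=im[v-r:v+r,u-r:u+r].max(2); n,l,S,c=cv2.connectedComponentsWithStats((g<75).astype(np.uint8))
print(u,v);
for i in range(1,n):
    if S[i,4]>60: print(S[i]+[u-r,v-r,0,0,0],c[i]+[u-r,v-r])
z=cv2.resize(im[v-r:v+r,u-r:u+r],None,fx=5,fy=5)
P=cv2.resize(im[300:480,200:440],None,fx=1.4,fy=1.4)
C=np.zeros((450,800,3),np.uint8);C[:,:450]=z;C[:P.shape[0],455:455+P.shape[1]]=P
cv2.imwrite('pics/z12.png',C[:,:,::-1])
E
```

```text
t 19.18 p [0.4573 0.2018 0.2192] yaw 93.01 q [ 0.3  -0.02  1.53 -0.    1.63  0.25] F [-0.1 -1.2  0.9] w 0.0853 g 0.0
[  9.  205.6]
316 244
[303 222  25  41 869] [315.27042578 242.32566168]
```

View pics/z12.png

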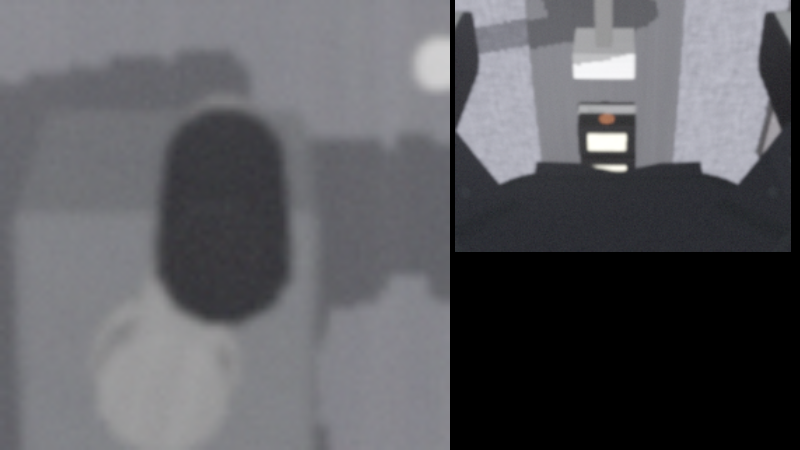

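The knob's top disc is centred at about (315.5,250.5) and its foot at (315,233). Both packs are in line again.

```bash
python3 - <<'E'
from h import *
s=ld('w12')
print('top',row(onz('wrist',315.8,250.5,.129,s)),'foot',row(onz('wrist',314.5,233,.085,s)),'mid',row(onz('wrist',315.3,242.3,.107,s)))
im=cv2.imread('pics/w12.png')[:,:,::-1]
L=label(im,s,311,402,16,z=.04,thr=150);print(L,row(L[0]))
print('jaw bottom edge',row(onz('wrist',307,356,.044,s)),'tcp',row(s['ee_pos']))
E
```

```text
top [  9.6 206.5] foot [  8.5 203.7] mid [  9.2 204.1]
(array([ 0.4604, -0.0114]), 3.7, array([19.3, 30.6]), 362) [ 1.  -7.5]
jaw bottom edge [ 0.5 60.4] tcp [  9.  205.6]
```

Emit:
{"op": "move_arm", "data": {"commands": [{"dx": 0.001, "dy": 0.0005, "dz": 0.05, "wx": 0, "wy": 0, "wz": 0, "jaw": 0}, {"dx": 0, "dy": 0, "dz": 0.05, "wx": 0, "wy": 0, "wz": 0, "jaw": 0}, {"dx": 0, "dy": 0, "dz": 0.03, "wx": 0, "wy": 0, "wz": 0, "jaw": 0}, {"dx": 0, "dy": 0, "dz": 0.017, "wx": 0, "wy": 0, "wz": 0, "jaw": 0}, {"dx": 0, "dy": 0, "dz": 0, "wx": 0, "wy": 0, "wz": 0, "jaw": 1}, {"dx": 0, "dy": 0, "dz": 0, "wx": 0, "wy": 0, "wz": 0, "jaw": 1}, {"dx": 0, "dy": 0, "dz": 0, "wx": 0, "wy": 0, "wz": 0, "jaw": 1}, {"dx": 0, "dy": 0, "dz": 0, "wx": 0, "wy": 0, "wz": 0, "jaw": 1}, {"dx": 0, "dy": 0, "dz": 0, "wx": 0, "wy": 0, "wz": 0, "jaw": 1}, {"dx": 0, "dy": 0, "dz": 0, "wx": 0, "wy": 0, "wz": 0, "jaw": 1}, {"dx": 0, "dy": 0, "dz": 0, "wx": 0, "wy": 0, "wz": 0, "jaw": 1}], "squeeze": 40}}

```text
time: 20.6
ee_pos: [0.4581, 0.2031, 0.1109]
eef_rot: [[-0.052, 0.999, 0.001], [0.999, 0.052, 0.0], [0.0, 0.001, -1.0]]
contact_force: [-2.4, -0.8, 6.7]
gripper_width: 0.0169
grasp_force: 39.3
```

```bash
python3 - <<'E'
from h import *
s=st();p=s['ee_pos'];r=row(p);print(r);R=np.array(s['eef_rot'])
th=np.arctan2(r[0],r[1]-168);print(th,np.hypot(r[0],r[1]-168))
# circular steps of the knob in tool axes, sizes 0.4 rad
h=.3
for i in range(21):
    a,b=.24+h*i,.24+h*(i+1); d=.04*(X*(np.sin(b)-np.sin(a))+U*(np.cos(b)-np.cos(a))); print(i+1,round(b,2),np.round([d@R[:2,0]/.75,d@R[:2,1]/.75],4))
E
```

```text
t 20.6 p [0.4581 0.2031 0.1109] yaw 92.99 q [0.3  0.05 1.69 0.   1.41 0.25] F [-2.4 -0.8  6.7] w 0.0169 g 39.3
[ 10.  206.8]
0.2522424578898182 40.067942298051705
1 0.54 [-0.0061  0.0147]
2 0.84 [-0.0101  0.0123]
3 1.14 [-0.0133  0.0087]
4 1.44 [-0.0153  0.0044]
5 1.74 [-0.0159 -0.0003]
6 2.04 [-0.0151 -0.005 ]
7 2.34 [-0.013  -0.0092]
8 2.64 [-0.0097 -0.0127]
9 2.94 [-0.0055 -0.015 ]
10 3.24 [-0.0008 -0.0159]
11 3.54 [ 0.0039 -0.0155]
12 3.84 [ 0.0083 -0.0136]
13 4.14 [ 0.012  -0.0105]
14 4.44 [ 0.0145 -0.0065]
15 4.74 [ 0.0158 -0.0019]
16 5.04 [0.0157 0.0028]
17 5.34 [0.0142 0.0073]
18 5.64 [0.0114 0.0112]
19 5.94 [0.0075 0.014 ]
20 6.24 [0.0031 0.0156]
21 6.54 [-0.0017  0.0158]
```

Emit:
{"op": "move_arm", "data": {"commands": [{"dx": -0.0061, "dy": 0.0147, "dz": -0.0015, "wx": 0, "wy": 0, "wz": 0, "jaw": 1}, {"dx": -0.0101, "dy": 0.0123, "dz": 0, "wx": 0, "wy": 0, "wz": 0, "jaw": 1}, {"dx": -0.0133, "dy": 0.0087, "dz": 0, "wx": 0, "wy": 0, "wz": 0, "jaw": 1}, {"dx": -0.0153, "dy": 0.0044, "dz": 0, "wx": 0, "wy": 0, "wz": 0, "jaw": 1}, {"dx": -0.0159, "dy": -0.0003, "dz": 0, "wx": 0, "wy": 0, "wz": 0, "jaw": 1}, {"dx": -0.0151, "dy": -0.005, "dz": 0, "wx": 0, "wy": 0, "wz": 0, "jaw": 1}, {"dx": -0.013, "dy": -0.0092, "dz": 0, "wx": 0, "wy": 0, "wz": 0, "jaw": 1}, {"dx": -0.0097, "dy": -0.0127, "dz": 0, "wx": 0, "wy": 0, "wz": 0, "jaw": 1}, {"dx": -0.0055, "dy": -0.015, "dz": 0, "wx": 0, "wy": 0, "wz": 0, "jaw": 1}, {"dx": 0, "dy": 0, "dz": 0, "wx": 0, "wy": 0, "wz": 0, "jaw": 1}]}}

```text
time: 21.85
ee_pos: [0.4604, 0.1257, 0.111]
eef_rot: [[-0.052, 0.999, 0.0], [0.999, 0.052, 0.003], [0.002, 0.0, -1.0]]
contact_force: [-3.2, 3.8, 1.6]
gripper_width: 0.0167
grasp_force: 39.4
```

```bash
python3 - <<'E'
from h import *
s=st();r=row(s['ee_pos']);print(r,np.arctan2(r[0],r[1]-168),np.hypot(r[0],r[1]-168))
E
```

```text
t 21.85 p [0.4604 0.1257 0.111 ] yaw 92.96 q [ 0.15 -0.01  1.74  0.    1.41  0.09] F [-3.2  3.8  1.6] w 0.0167 g 39.4
[  8.1 129.4] 2.934749339049277 39.44071500366087
```

Emit:
{"op": "move_arm", "data": {"commands": [{"dx": -0.0008, "dy": -0.0159, "dz": 0, "wx": 0, "wy": 0, "wz": 0, "jaw": 1}, {"dx": 0.0039, "dy": -0.0155, "dz": 0, "wx": 0, "wy": 0, "wz": 0, "jaw": 1}, {"dx": 0.0083, "dy": -0.0136, "dz": 0, "wx": 0, "wy": 0, "wz": 0, "jaw": 1}, {"dx": 0.012, "dy": -0.0105, "dz": 0, "wx": 0, "wy": 0, "wz": 0, "jaw": 1}, {"dx": 0.0145, "dy": -0.0065, "dz": 0, "wx": 0, "wy": 0, "wz": 0, "jaw": 1}, {"dx": 0.0158, "dy": -0.0019, "dz": 0, "wx": 0, "wy": 0, "wz": 0, "jaw": 1}, {"dx": 0.0157, "dy": 0.0028, "dz": 0, "wx": 0, "wy": 0, "wz": 0, "jaw": 1}, {"dx": 0, "dy": 0, "dz": 0, "wx": 0, "wy": 0, "wz": 0, "jaw": 1}]}}

```text
time: 22.85
ee_pos: [0.4105, 0.1759, 0.111]
eef_rot: [[-0.054, 0.999, -0.003], [0.999, 0.054, 0.002], [0.002, -0.003, -1.0]]
contact_force: [-3.6, 1.8, 4.2]
gripper_width: 0.0169
grasp_force: 39.9
```

```bash
python3 - <<'E'
from h import *
s=st();r=row(s['ee_pos']);print(r,np.arctan2(r[0],r[1]-168)+2*np.pi,np.hypot(r[0],r[1]-168))
sd=save('side','pics/sd13.png');im=snap('w13');w=ld('w13')
for y in(-7.5,-45): 
    u,v=proj('side',[*unrow(1,y),.04]);print(y,'side',label(sd,None,u,v,r=11,z=.04,cam='side',thr=160)); print(proj('wrist',[*unrow(1,y),.04],w))
cv2.imwrite('pics/sz13.png',cv2.resize(sd[210:330,210:350],None,fx=5,fy=5)[:,:,::-1])
E
```

```text
t 22.85 p [0.4105 0.1759 0.111 ] yaw 93.07 q [ 0.28 -0.08  1.81  0.    1.41  0.22] F [-3.6  1.8  4.2] w 0.0169 g 39.9
[-39.  182.2] 5.06157167599968 41.504698529202685
t 22.9 p [0.4105 0.1759 0.111 ] yaw 93.05 q [ 0.28 -0.08  1.81  0.    1.41  0.22] F [-3.9  2.8  3.9] w 0.0168 g 39.9
-7.5 side (array([0.459 , 0.0173]), 159.6, array([32.5, 36.8]), 112)
(np.float64(361.5548690584526), np.float64(465.3941345324699))
-45 side (array([ 0.4604, -0.0726]), 156.3, array([19.8, 37.7]), 79)
(np.float64(358.27379206353345), np.float64(487.76874355826317))
```

View pics/sz13.png

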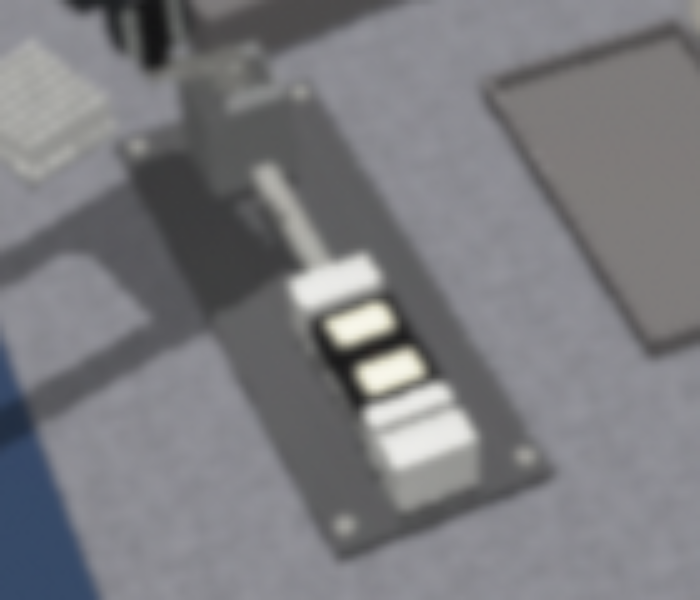

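The sz13 crop shows both packs in line between jaw and plate. I'll crank on to about 6.4.

Emit:
{"op": "move_arm", "data": {"commands": [{"dx": 0.0142, "dy": 0.0073, "dz": 0, "wx": 0, "wy": 0, "wz": 0, "jaw": 1}, {"dx": 0.0114, "dy": 0.0112, "dz": 0, "wx": 0, "wy": 0, "wz": 0, "jaw": 1}, {"dx": 0.0075, "dy": 0.014, "dz": 0, "wx": 0, "wy": 0, "wz": 0, "jaw": 1}, {"dx": 0.0031, "dy": 0.0156, "dz": 0, "wx": 0, "wy": 0, "wz": 0, "jaw": 1}, {"dx": -0.0004, "dy": 0.0096, "dz": 0, "wx": 0, "wy": 0, "wz": 0, "jaw": 1}, {"dx": 0, "dy": 0, "dz": 0, "wx": 0, "wy": 0, "wz": 0, "jaw": 1}, {"dx": 0, "dy": 0, "dz": 0, "wx": 0, "wy": 0, "wz": 0, "jaw": 1}]}}

```text
time: 23.82
ee_pos: [0.4538, 0.2037, 0.111]
eef_rot: [[-0.052, 0.999, 0.001], [0.999, 0.052, 0.001], [0.001, 0.001, -1.0]]
contact_force: [-2.1, 2.5, 2.2]
gripper_width: 0.017
grasp_force: 39.9
```

```bash
cat > q.py <<'E'
from h import *
s=st();r=row(s['ee_pos']);print(r,np.arctan2(r[0],r[1]-168)+2*np.pi,np.hypot(r[0],r[1]-168))
im=snap('w14')
E
python3 q.py
```

```text
t 23.82 p [0.4538 0.2037 0.111 ] yaw 92.96 q [0.31 0.04 1.69 0.   1.41 0.26] F [-2.1  2.5  2.2] w 0.017 g 39.9
[  5.7 207.7] 6.425787580284612 40.107106602197064
t 23.82 p [0.4538 0.2037 0.111 ] yaw 92.96 q [0.31 0.04 1.69 0.   1.41 0.26] F [-2.1  2.5  2.2] w 0.017 g 39.9
```

Emit:
{"op": "move_arm", "data": {"commands": [{"dx": -0.0002, "dy": 0.0024, "dz": 0, "wx": 0, "wy": 0, "wz": 0, "jaw": 1}, {"dx": 0, "dy": 0, "dz": 0, "wx": 0, "wy": 0, "wz": 0, "jaw": 1}, {"dx": 0, "dy": 0, "dz": 0, "wx": 0, "wy": 0, "wz": 0, "jaw": 1}, {"dx": 0, "dy": 0, "dz": 0, "wx": 0, "wy": 0, "wz": 0, "jaw": 1}, {"dx": 0, "dy": 0, "dz": 0, "wx": 0, "wy": 0, "wz": 0, "jaw": 0.4}, {"dx": 0, "dy": 0, "dz": 0, "wx": 0, "wy": 0, "wz": 0, "jaw": 0.4}, {"dx": 0, "dy": 0, "dz": -0.04, "wx": 0, "wy": 0, "wz": 0, "jaw": 0.4}, {"dx": 0, "dy": 0, "dz": -0.07, "wx": 0, "wy": 0, "wz": 0, "jaw": 0.4}, {"dx": 0, "dy": 0, "dz": -0.07, "wx": 0, "wy": 0, "wz": 0, "jaw": 1}, {"dx": 0, "dy": 0, "dz": 0, "wx": 0, "wy": 0, "wz": 0, "jaw": 1}, {"dx": 0, "dy": 0, "dz": 0, "wx": 0, "wy": 0, "wz": 0, "jaw": 1}]}}

```text
time: 25.25
ee_pos: [0.4557, 0.2032, 0.2454]
eef_rot: [[-0.052, 0.999, 0.0], [0.999, 0.052, -0.0], [-0.0, -0.0, -1.0]]
contact_force: [-0.1, 0.1, 0.1]
gripper_width: 0.0003
grasp_force: 0.0
```

```bash
python3 - <<'E'
from h import *
im=snap('w15');s=ld('w15')
b=cv2.imread('pics/w2.png')[:,:,::-1];s2=ld('w2')
def blob(im,u,v,r,t=170):
    u,v=int(u),int(v);y0,x0=max(v-r,0),max(u-r,0);g=im[y0:v+r,x0:u+r].min(2)
    n,l,S,c=cv2.connectedComponentsWithStats((g>t).astype(np.uint8));
    if n<2:return None
    i=1+np.argmax(S[1:,4]);return c[i]+[x0,y0],S[i,4]
for k,p in {'small':(.5376,.3626),'bar':(.4825,.3536),'big':(.4924,.2946),'sq':(.5472,.3037)}.items():
    q=proj('wrist',[*p,.067],s);c=blob(im,*q,26);d=blob(b,*proj('wrist',[*p,.067],s2),18)
    print(k,np.round(q,1),c,[np.round(v,4) for v in tri(ray('wrist',*c[0],s),ray('wrist',*d[0],s2))] if c and q[1]>20 else '')
for y in(-10,-46,):
    q=proj('wrist',[*unrow(1,y),.04],s);L=label(im,s,*q,16,z=.04,thr=150);print(y,q,L,row(L[0]) if L else '')
plan([.5376,.3626,.13],93,5)
E
```

```text
t 25.25 p [0.4557 0.2032 0.2454] yaw 92.96 q [ 0.31 -0.03  1.49 -0.    1.68  0.25] F [-0.1  0.1  0.1] w 0.0003 g 0.0
small [424.3  36.9] (array([433.02318841,  18.38550725]), np.int32(345)) [array([0.5085, 0.3398, 0.1947]), array([0.0029, 0.0029])]
bar [358.2  39.2] (array([358.11111111,  39.79583333]), np.int32(720)) [array([0.4833, 0.3549, 0.0584]), array([0.0001, 0.0001])]
big [366.1 110. ] (array([365.88661833, 109.99077126]), np.int32(1517)) [array([0.4932, 0.2948, 0.0592]), array([0., 0.])]
sq [431.2 106. ] (array([430.7324291 , 105.92108508]), np.int32(811)) [array([0.5485, 0.304 , 0.0615]), array([0., 0.])]
-10 (np.float64(309.96624188256584), np.float64(388.6328126529628)) (array([ 0.4687, -0.0225]), 93.0, array([15.6, 20.1]), 153) [  8.7 -19. ]
-46 (np.float64(310.24353859082305), np.float64(409.6110689131915)) (array([ 0.4692, -0.0568]), 93.1, array([18.8, 20.4]), 178) [  7.4 -53.3]
dx dy dz wz
[0.0413, 0.0241, 0.0305, -0.0]
x
5
```

Emit:
{"op": "move_arm", "data": {"commands": [{"dx": 0.0413, "dy": 0.0241, "dz": 0.03, "wx": 0, "wy": 0, "wz": 0, "jaw": 1}, {"dx": 0.0413, "dy": 0.0241, "dz": 0.03, "wx": 0, "wy": 0, "wz": 0, "jaw": 1}, {"dx": 0.0413, "dy": 0.0241, "dz": 0.03, "wx": 0, "wy": 0, "wz": 0, "jaw": 1}, {"dx": 0.0413, "dy": 0.0241, "dz": 0.03, "wx": 0, "wy": 0, "wz": 0, "jaw": 1}, {"dx": 0.0413, "dy": 0.0241, "dz": 0.03, "wx": 0, "wy": 0, "wz": 0, "jaw": 1}, {"dx": 0, "dy": 0, "dz": 0, "wx": 0, "wy": 0, "wz": 0, "jaw": 1}, {"dx": 0, "dy": 0, "dz": 0, "wx": 0, "wy": 0, "wz": 0, "jaw": 1}]}}

```text
time: 26.18
ee_pos: [0.5371, 0.3621, 0.1319]
eef_rot: [[-0.052, 0.999, -0.003], [0.999, 0.052, -0.002], [-0.002, -0.003, -1.0]]
contact_force: [0.5, 1.4, 0.6]
gripper_width: 0.0002
grasp_force: 0.0
```

```bash
python3 - <<'E'
from h import *
im=snap('w16');s=ld('w16')
for k,p in {'small':(.5376,.3626),'big':(.4924,.2946),'sq':(.5472,.3037)}.items(): print(k,proj('wrist',[*p,.067],s))
print('tip',proj('wrist',np.array(s['ee_pos'])-[0,0,.014],s))
plan([.538,.363,.084],93,2)
E
```

```text
t 26.18 p [0.5371 0.3621 0.1319] yaw 92.98 q [ 0.51  0.35  1.28 -0.    1.51  0.45] F [0.5 1.4 0.6] w 0.0002 g 0.0
small (np.float64(315.79203337236765), np.float64(266.9456815640442))
big (np.float64(241.31820046914356), np.float64(357.8033357677135))
sq (np.float64(326.0209210441456), np.float64(351.98782518584346))
tip (np.float64(313.9549607000793), np.float64(313.27455290609134))
dx dy dz wz
[0.0006, 0.0004, 0.0328, -0.0001]
x
2
```

View pics/w16.png

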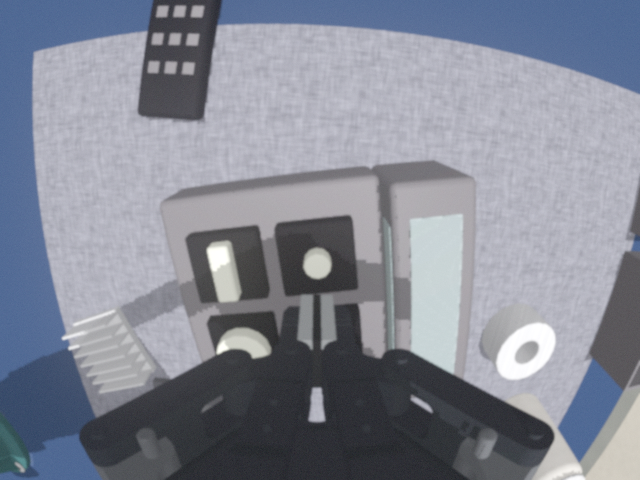

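The w16 view shows the small key at (317,262), about 2.5 mm beyond the predicted spot, so I'll correct by that much. The closed fingers line up with it.

Emit:
{"op": "move_arm", "data": {"commands": [{"dx": 0.003, "dy": 0.001, "dz": 0.035, "wx": 0, "wy": 0, "wz": 0, "jaw": 1}, {"dx": 0, "dy": 0, "dz": 0.028, "wx": 0, "wy": 0, "wz": 0, "jaw": 1}, {"dx": 0, "dy": 0, "dz": 0.004, "wx": 0, "wy": 0, "wz": 0, "jaw": 1}, {"dx": 0, "dy": 0, "dz": 0.003, "wx": 0, "wy": 0, "wz": 0, "jaw": 1}, {"dx": 0, "dy": 0, "dz": 0.003, "wx": 0, "wy": 0, "wz": 0, "jaw": 1}, {"dx": 0, "dy": 0, "dz": 0, "wx": 0, "wy": 0, "wz": 0, "jaw": 1}]}}

```text
time: 26.98
ee_pos: [0.5392, 0.3653, 0.0802]
eef_rot: [[-0.052, 0.999, 0.002], [0.999, 0.052, 0.001], [0.001, 0.003, -1.0]]
contact_force: [0.0, -0.9, 2.8]
gripper_width: -0.0002
grasp_force: 0.9
```

Emit:
{"op": "move_arm", "data": {"commands": [{"dx": 0, "dy": 0, "dz": 0.004, "wx": 0, "wy": 0, "wz": 0, "jaw": 1}, {"dx": 0, "dy": 0, "dz": 0.003, "wx": 0, "wy": 0, "wz": 0, "jaw": 1}, {"dx": 0, "dy": 0, "dz": 0, "wx": 0, "wy": 0, "wz": 0, "jaw": 1}, {"dx": 0, "dy": 0, "dz": 0, "wx": 0, "wy": 0, "wz": 0, "jaw": 1}]}}

```text
time: 27.48
ee_pos: [0.5393, 0.3654, 0.0751]
eef_rot: [[-0.052, 0.999, 0.003], [0.999, 0.052, 0.001], [0.001, 0.003, -1.0]]
contact_force: [0.8, -1.2, 6.3]
gripper_width: -0.0001
grasp_force: 3.2
```

Emit:
{"op": "move_arm", "data": {"commands": [{"dx": 0, "dy": 0, "dz": 0.003, "wx": 0, "wy": 0, "wz": 0, "jaw": 1}, {"dx": 0, "dy": 0, "dz": 0, "wx": 0, "wy": 0, "wz": 0, "jaw": 1}, {"dx": 0, "dy": 0, "dz": 0, "wx": 0, "wy": 0, "wz": 0, "jaw": 1}]}}

```text
time: 27.85
ee_pos: [0.5394, 0.3654, 0.075]
eef_rot: [[-0.052, 0.999, 0.003], [0.999, 0.052, 0.001], [0.001, 0.003, -1.0]]
contact_force: [-2.8, -2.8, 12.8]
gripper_width: -0.0
grasp_force: 6.5
```

Emit:
{"op": "move_arm", "data": {"commands": [{"dx": 0, "dy": 0, "dz": -0.02, "wx": 0, "wy": 0, "wz": 0, "jaw": 1}, {"dx": 0, "dy": 0, "dz": -0.04, "wx": 0, "wy": 0, "wz": 0, "jaw": 1}, {"dx": -0.0046, "dy": -0.0377, "dz": 0, "wx": 0, "wy": 0, "wz": 0, "jaw": 1}, {"dx": -0.0046, "dy": -0.0377, "dz": 0, "wx": 0, "wy": 0, "wz": 0, "jaw": 1}, {"dx": 0, "dy": 0, "dz": 0, "wx": 0, "wy": 0, "wz": 0, "jaw": 1}, {"dx": 0, "dy": 0, "dz": 0, "wx": 0, "wy": 0, "wz": 0, "jaw": 1}]}}

```text
time: 28.6
ee_pos: [0.4826, 0.3555, 0.1161]
eef_rot: [[-0.052, 0.999, 0.0], [0.999, 0.052, 0.0], [0.0, 0.0, -1.0]]
contact_force: [-0.5, 0.0, 0.6]
gripper_width: -0.0002
grasp_force: 0.0
```

```bash
python3 - <<'E'
from h import *
im=snap('w17');s=ld('w17')
q=proj('wrist',[.4833,.3555,.067],s);u,v=map(int,q);r=35;g=im[v-r:v+r,u-r:u+r].min(2)
n,l,S,c=cv2.connectedComponentsWithStats((g>150).astype(np.uint8))
print(q,[(S[i]+[u-r,v-r,0,0,0],c[i]+[u-r,v-r],onz('wrist',*(c[i]+[u-r,v-r]),.067,s)) for i in range(1,n) if S[i,4]>80])
plan([.4833,.3555,.083],93,2)
E
```

```text
t 28.6 p [0.4826 0.3555 0.1161] yaw 92.98 q [ 0.54  0.25  1.44 -0.    1.45  0.49] F [-0.5  0.   0.6] w -0.0002 g 0.0
(np.float64(315.57548731771425), np.float64(279.75040469943696)) [(array([ 300,  244,   29,   52, 1228]), array([313.8257329 , 270.14820847]), array([0.48209996, 0.36098081, 0.067     ]))]
dx dy dz wz
[0.0, 0.0003, 0.022, -0.0001]
x
2
```

Emit:
{"op": "move_arm", "data": {"commands": [{"dx": 0.001, "dy": 0.0005, "dz": 0.03, "wx": 0, "wy": 0, "wz": 0, "jaw": 1}, {"dx": 0, "dy": 0, "dz": 0.012, "wx": 0, "wy": 0, "wz": 0, "jaw": 1}, {"dx": 0, "dy": 0, "dz": 0.005, "wx": 0, "wy": 0, "wz": 0, "jaw": 1}, {"dx": 0, "dy": 0, "dz": 0.004, "wx": 0, "wy": 0, "wz": 0, "jaw": 1}, {"dx": 0, "dy": 0, "dz": 0.004, "wx": 0, "wy": 0, "wz": 0, "jaw": 1}, {"dx": 0, "dy": 0, "dz": 0.004, "wx": 0, "wy": 0, "wz": 0, "jaw": 1}, {"dx": 0, "dy": 0, "dz": 0, "wx": 0, "wy": 0, "wz": 0, "jaw": 1}, {"dx": 0, "dy": 0, "dz": 0, "wx": 0, "wy": 0, "wz": 0, "jaw": 1}]}}

```text
time: 29.65
ee_pos: [0.4831, 0.3561, 0.0749]
eef_rot: [[-0.052, 0.999, 0.002], [0.999, 0.052, 0.001], [0.0, 0.002, -1.0]]
contact_force: [-5.0, -3.6, 11.7]
gripper_width: 0.0001
grasp_force: 5.6
```

Emit:
{"op": "move_arm", "data": {"commands": [{"dx": 0, "dy": 0, "dz": -0.02, "wx": 0, "wy": 0, "wz": 0, "jaw": 1}, {"dx": 0, "dy": 0, "dz": -0.04, "wx": 0, "wy": 0, "wz": 0, "jaw": 1}, {"dx": -0.0403, "dy": 0.0045, "dz": 0, "wx": 0, "wy": 0, "wz": 0, "jaw": 1}, {"dx": -0.0403, "dy": 0.0045, "dz": 0, "wx": 0, "wy": 0, "wz": 0, "jaw": 1}, {"dx": 0, "dy": 0, "dz": 0, "wx": 0, "wy": 0, "wz": 0, "jaw": 1}, {"dx": 0, "dy": 0, "dz": 0.03, "wx": 0, "wy": 0, "wz": 0, "jaw": 1}, {"dx": 0, "dy": 0, "dz": 0.014, "wx": 0, "wy": 0, "wz": 0, "jaw": 1}, {"dx": 0, "dy": 0, "dz": 0.004, "wx": 0, "wy": 0, "wz": 0, "jaw": 1}, {"dx": 0, "dy": 0, "dz": 0.004, "wx": 0, "wy": 0, "wz": 0, "jaw": 1}, {"dx": 0, "dy": 0, "dz": 0.004, "wx": 0, "wy": 0, "wz": 0, "jaw": 1}, {"dx": 0, "dy": 0, "dz": 0.003, "wx": 0, "wy": 0, "wz": 0, "jaw": 1}, {"dx": 0, "dy": 0, "dz": 0, "wx": 0, "wy": 0, "wz": 0, "jaw": 1}]}}

```text
time: 31.15
ee_pos: [0.4927, 0.2967, 0.075]
eef_rot: [[-0.052, 0.999, 0.001], [0.999, 0.052, 0.001], [0.001, 0.001, -1.0]]
contact_force: [-4.8, -0.7, 9.3]
gripper_width: -0.0002
grasp_force: 4.6
```

Emit:
{"op": "move_arm", "data": {"commands": [{"dx": 0, "dy": 0, "dz": -0.02, "wx": 0, "wy": 0, "wz": 0, "jaw": 1}, {"dx": 0, "dy": 0, "dz": -0.075, "wx": 0, "wy": 0, "wz": 0, "jaw": 0.3}, {"dx": 0, "dy": 0, "dz": -0.075, "wx": 0, "wy": 0, "wz": 0, "jaw": 0.2}, {"dx": -0.0407, "dy": -0.0186, "dz": 0, "wx": 0, "wy": 0, "wz": 0, "jaw": 0.2}, {"dx": -0.0407, "dy": -0.0186, "dz": 0, "wx": 0, "wy": 0, "wz": 0, "jaw": 0.2}, {"dx": -0.0407, "dy": -0.0186, "dz": 0, "wx": 0, "wy": 0, "wz": 0, "jaw": 0.2}, {"dx": 0, "dy": 0, "dz": 0, "wx": 0, "wy": 0, "wz": 0, "jaw": 0.2}, {"dx": 0, "dy": 0, "dz": 0, "wx": 0, "wy": 0, "wz": 0, "jaw": 0.2}]}}

```text
time: 32.15
ee_pos: [0.456, 0.2027, 0.2007]
eef_rot: [[-0.052, 0.999, 0.001], [0.999, 0.052, 0.001], [0.001, 0.001, -1.0]]
contact_force: [-0.2, 0.1, 0.4]
gripper_width: 0.0683
grasp_force: 0.0
```

```bash
python3 - <<'E'
from h import *
im=snap('w18');s=ld('w18');print(row(s['ee_pos']))
u,v=map(int,proj('wrist',[*unrow(7,207),.107],s)); r=45
g=im[v-r:v+r,u-r:u+r].max(2); n,l,S,c=cv2.connectedComponentsWithStats((g<75).astype(np.uint8))
print(u,v)
for i in range(1,n):
    if S[i,4]>200: print(S[i]+[u-r,v-r,0,0,0],c[i]+[u-r,v-r],row(onz('wrist',*(c[i]+[u-r,v-r]),.107,s)))
E
```

```text
t 32.15 p [0.456  0.2027 0.2007] yaw 92.96 q [ 0.3  -0.01  1.56  0.    1.59  0.25] F [-0.2  0.1  0.4] w 0.0683 g 0.0
[  7.8 206.6]
313 249
[ 301  230   28   46 1044] [314.43295019 253.2835249 ] [  7.7 204.4]
```

Emit:
{"op": "move_arm", "data": {"commands": [{"dx": 0.001, "dy": 0, "dz": 0.045, "wx": 0, "wy": 0, "wz": 0, "jaw": 0.2}, {"dx": 0, "dy": 0, "dz": 0.045, "wx": 0, "wy": 0, "wz": 0, "jaw": 0.2}, {"dx": 0, "dy": 0, "dz": 0.03, "wx": 0, "wy": 0, "wz": 0, "jaw": 0.2}, {"dx": 0, "dy": 0, "dz": 0, "wx": 0, "wy": 0, "wz": 0, "jaw": 0.2}, {"dx": 0, "dy": 0, "dz": 0, "wx": 0, "wy": 0, "wz": 0, "jaw": 1}, {"dx": 0, "dy": 0, "dz": 0, "wx": 0, "wy": 0, "wz": 0, "jaw": 1}, {"dx": 0, "dy": 0, "dz": 0, "wx": 0, "wy": 0, "wz": 0, "jaw": 1}, {"dx": 0, "dy": 0, "dz": 0, "wx": 0, "wy": 0, "wz": 0, "jaw": 1}, {"dx": 0, "dy": 0, "dz": 0, "wx": 0, "wy": 0, "wz": 0, "jaw": 1}]}}

```text
time: 33.33
ee_pos: [0.4557, 0.2035, 0.1116]
eef_rot: [[-0.052, 0.999, 0.001], [0.999, 0.052, 0.001], [0.001, 0.001, -1.0]]
contact_force: [-2.7, 0.3, 5.2]
gripper_width: 0.017
grasp_force: 39.2
```

```bash
python3 - <<'E'
from h import *
s=st();r=row(s['ee_pos']);R=np.array(s['eef_rot']);th=np.arctan2(r[0],r[1]-168);print(r,th,np.hypot(r[0],r[1]-168))
a0=th+2*np.pi;n=21;h=(a0-.12)/n
for i in range(n):
    a,b=a0-h*i,a0-h*(i+1); d=.04*(X*(np.sin(b)-np.sin(a))+U*(np.cos(b)-np.cos(a))); print(i+1,round(b,2),np.round([d@R[:2,0]/.75,d@R[:2,1]/.75],4))
E
```

```text
t 33.33 p [0.4557 0.2035 0.1116] yaw 92.98 q [0.31 0.04 1.69 0.   1.41 0.25] F [-2.7  0.3  5.2] w 0.017 g 39.2
[  7.6 207.3] 0.19102621923121751 40.02811511925088
1 6.17 [ 0.0006 -0.0161]
2 5.87 [-0.0042 -0.0155]
3 5.57 [-0.0086 -0.0136]
4 5.26 [-0.0123 -0.0104]
5 4.96 [-0.0148 -0.0063]
6 4.66 [-0.016  -0.0016]
7 4.36 [-0.0157  0.0033]
8 4.05 [-0.014   0.0078]
9 3.75 [-0.0111  0.0116]
10 3.45 [-0.0071  0.0144]
11 3.15 [-0.0025  0.0159]
12 2.84 [0.0024 0.0159]
13 2.54 [0.007  0.0145]
14 2.24 [0.011  0.0117]
15 1.94 [0.014  0.0079]
16 1.63 [0.0157 0.0034]
17 1.33 [ 0.016  -0.0014]
18 1.03 [ 0.0149 -0.0061]
19 0.73 [ 0.0123 -0.0103]
20 0.42 [ 0.0087 -0.0135]
21 0.12 [ 0.0043 -0.0155]
```

Emit:
{"op": "move_arm", "data": {"commands": [{"dx": 0.0006, "dy": -0.0161, "dz": -0.001, "wx": 0, "wy": 0, "wz": 0, "jaw": 1}, {"dx": -0.0042, "dy": -0.0155, "dz": 0, "wx": 0, "wy": 0, "wz": 0, "jaw": 1}, {"dx": -0.0086, "dy": -0.0136, "dz": 0, "wx": 0, "wy": 0, "wz": 0, "jaw": 1}, {"dx": -0.0123, "dy": -0.0104, "dz": 0, "wx": 0, "wy": 0, "wz": 0, "jaw": 1}, {"dx": -0.0148, "dy": -0.0063, "dz": 0, "wx": 0, "wy": 0, "wz": 0, "jaw": 1}, {"dx": -0.016, "dy": -0.0016, "dz": 0, "wx": 0, "wy": 0, "wz": 0, "jaw": 1}, {"dx": -0.0157, "dy": 0.0033, "dz": 0, "wx": 0, "wy": 0, "wz": 0, "jaw": 1}, {"dx": -0.014, "dy": 0.0078, "dz": 0, "wx": 0, "wy": 0, "wz": 0, "jaw": 1}, {"dx": -0.0111, "dy": 0.0116, "dz": 0, "wx": 0, "wy": 0, "wz": 0, "jaw": 1}, {"dx": -0.0071, "dy": 0.0144, "dz": 0, "wx": 0, "wy": 0, "wz": 0, "jaw": 1}, {"dx": -0.0025, "dy": 0.0159, "dz": 0, "wx": 0, "wy": 0, "wz": 0, "jaw": 1}]}}

```text
time: 34.7
ee_pos: [0.4506, 0.1238, 0.1116]
eef_rot: [[-0.052, 0.999, -0.003], [0.999, 0.052, 0.001], [0.001, -0.002, -1.0]]
contact_force: [-5.2, 4.7, 6.9]
gripper_width: 0.0168
grasp_force: 40.1
```

Emit:
{"op": "move_arm", "data": {"commands": [{"dx": 0.0024, "dy": 0.0159, "dz": 0, "wx": 0, "wy": 0, "wz": 0, "jaw": 1}, {"dx": 0.007, "dy": 0.0145, "dz": 0, "wx": 0, "wy": 0, "wz": 0, "jaw": 1}, {"dx": 0.011, "dy": 0.0117, "dz": 0, "wx": 0, "wy": 0, "wz": 0, "jaw": 1}, {"dx": 0.014, "dy": 0.0079, "dz": 0, "wx": 0, "wy": 0, "wz": 0, "jaw": 1}, {"dx": 0.0157, "dy": 0.0034, "dz": 0, "wx": 0, "wy": 0, "wz": 0, "jaw": 1}, {"dx": 0.016, "dy": -0.0014, "dz": 0, "wx": 0, "wy": 0, "wz": 0, "jaw": 1}, {"dx": 0.0149, "dy": -0.0061, "dz": 0, "wx": 0, "wy": 0, "wz": 0, "jaw": 1}, {"dx": 0.0123, "dy": -0.0103, "dz": 0, "wx": 0, "wy": 0, "wz": 0, "jaw": 1}, {"dx": 0.0087, "dy": -0.0135, "dz": 0, "wx": 0, "wy": 0, "wz": 0, "jaw": 1}, {"dx": 0.0043, "dy": -0.0155, "dz": 0, "wx": 0, "wy": 0, "wz": 0, "jaw": 1}, {"dx": 0, "dy": 0, "dz": 0, "wx": 0, "wy": 0, "wz": 0, "jaw": 1}, {"dx": 0, "dy": 0, "dz": 0, "wx": 0, "wy": 0, "wz": 0, "jaw": 1}]}}

```text
time: 36.2
ee_pos: [0.4509, 0.2041, 0.1116]
eef_rot: [[-0.053, 0.999, -0.002], [0.999, 0.053, 0.001], [0.001, -0.002, -1.0]]
contact_force: [-2.0, -1.2, 8.2]
gripper_width: 0.0171
grasp_force: 40.4
```

```bash
python3 - <<'E'
from h import *
s=st();r=row(s['ee_pos']);th=np.arctan2(r[0],r[1]-168);print(r,th,np.hypot(r[0],r[1]-168))
plan([*unrow(0,-25),.2],93,5,pos=np.array([.4504,.2038,.2]),yaw0=93)
E
```

```text
t 36.2 p [0.4509 0.2041 0.1116] yaw 93.01 q [0.31 0.03 1.7  0.   1.41 0.26] F [-2.  -1.2  8.2] w 0.0171 g 40.4
[  2.8 208.2] 0.0695394326812935 40.29739445671394
dx dy dz wz
[-0.0621, -0.0006, -0.0, 0.0]
x
5
```

Emit:
{"op": "move_arm", "data": {"commands": [{"dx": 0, "dy": 0, "dz": 0, "wx": 0, "wy": 0, "wz": 0, "jaw": 0.3}, {"dx": 0, "dy": 0, "dz": 0, "wx": 0, "wy": 0, "wz": 0, "jaw": 0.2}, {"dx": 0, "dy": 0, "dz": -0.04, "wx": 0, "wy": 0, "wz": 0, "jaw": 0}, {"dx": 0, "dy": 0, "dz": -0.08, "wx": 0, "wy": 0, "wz": 0, "jaw": 0}, {"dx": -0.062, "dy": 0, "dz": 0, "wx": 0, "wy": 0, "wz": 0, "jaw": 0}, {"dx": -0.062, "dy": 0, "dz": 0, "wx": 0, "wy": 0, "wz": 0, "jaw": 0}, {"dx": -0.062, "dy": 0, "dz": 0, "wx": 0, "wy": 0, "wz": 0, "jaw": 0}, {"dx": -0.062, "dy": 0, "dz": 0, "wx": 0, "wy": 0, "wz": 0, "jaw": 0}, {"dx": -0.062, "dy": 0, "dz": 0, "wx": 0, "wy": 0, "wz": 0, "jaw": 0}, {"dx": 0, "dy": 0, "dz": 0, "wx": 0, "wy": 0, "wz": 0, "jaw": 0}, {"dx": 0, "dy": 0, "dz": 0, "wx": 0, "wy": 0, "wz": 0, "jaw": 0}]}}

```text
time: 37.58
ee_pos: [0.464, -0.0281, 0.2002]
eef_rot: [[-0.052, 0.999, -0.002], [0.999, 0.052, 0.002], [0.002, -0.002, -1.0]]
contact_force: [-0.2, -0.1, -0.6]
gripper_width: 0.0855
grasp_force: 0.0
```

```bash
python3 - <<'E'
from h import *
im=snap('w19');s=ld('w19');print(row(s['ee_pos']))
for y in(-15,-49):
    q=proj('wrist',[*unrow(1,y),.04],s);L=label(im,s,*q,24,z=.04,thr=150);print(y,q,L,row(L[0]) if L else '')
# tray corners by dark walls: floor mask
g=cv2.cvtColor(im,cv2.COLOR_RGB2GRAY);print('knob dist',)
L=label(im,s,*proj('wrist',[*unrow(1,-15),.04],s),24,z=.04,thr=150); plan([*L[0],.027],L[1]+90,4)
E
```

```text
t 37.58 p [ 0.464  -0.0281  0.2002] yaw 92.96 q [-0.18 -0.09  1.64  0.    1.6  -0.23] F [-0.2 -0.1 -0.6] w 0.0855 g 0.0
[  3.8 -24.3]
-15 (np.float64(311.98905909655554), np.float64(210.17160228996306)) (array([ 0.4603, -0.0185]), 3.0, array([19.1, 31.4]), 928) [  0.5 -14.5]
-49 (np.float64(312.12059927804586), np.float64(249.9391639285672)) (array([ 0.4625, -0.0526]), 3.1, array([16.8, 29.9]), 724) [  1.  -48.7]
knob dist
dx dy dz wz
[0.0031, -0.0011, 0.0578, 0.0]
x
4
```

Emit:
{"op": "move_arm", "data": {"commands": [{"dx": 0.0065, "dy": -0.0025, "dz": 0.055, "wx": 0, "wy": 0, "wz": 0, "jaw": 0}, {"dx": 0.0065, "dy": -0.0025, "dz": 0.055, "wx": 0, "wy": 0, "wz": 0, "jaw": 0}, {"dx": 0, "dy": 0, "dz": 0.055, "wx": 0, "wy": 0, "wz": 0, "jaw": 0}, {"dx": 0, "dy": 0, "dz": 0.045, "wx": 0, "wy": 0, "wz": 0, "jaw": 0}, {"dx": 0, "dy": 0, "dz": 0.021, "wx": 0, "wy": 0, "wz": 0, "jaw": 0}, {"dx": 0, "dy": 0, "dz": 0, "wx": 0, "wy": 0, "wz": 0, "jaw": 0}, {"dx": 0, "dy": 0, "dz": 0, "wx": 0, "wy": 0, "wz": 0, "jaw": 1}, {"dx": 0, "dy": 0, "dz": 0, "wx": 0, "wy": 0, "wz": 0, "jaw": 1}, {"dx": 0, "dy": 0, "dz": 0, "wx": 0, "wy": 0, "wz": 0, "jaw": 1}, {"dx": 0, "dy": 0, "dz": 0, "wx": 0, "wy": 0, "wz": 0, "jaw": 1}, {"dx": 0, "dy": 0, "dz": 0, "wx": 0, "wy": 0, "wz": 0, "jaw": 1}], "squeeze": 50}}

```text
time: 39.0
ee_pos: [0.4616, -0.0193, 0.0294]
eef_rot: [[-0.052, 0.999, 0.003], [0.999, 0.052, -0.0], [-0.0, 0.003, -1.0]]
contact_force: [-0.5, 0.5, 5.1]
gripper_width: 0.045
grasp_force: 53.0
```

```bash
python3 - <<'E'
from h import *
s=st();p=s['ee_pos'];print(row(p))
plan([.659,.09,.11],91.2,4,pos=np.array([p[0],p[1],.11]),yaw0=93)
E
```

```text
t 39.0 p [ 0.4616 -0.0193  0.0294] yaw 92.96 q [-0.16  0.04  1.87  0.    1.23 -0.22] F [-0.5  0.5  5.1] w 0.045 g 53.0
[  1.8 -15.4]
dx dy dz wz
[0.0329, 0.0676, -0.0, 0.0013]
[0.0335, 0.0674, -0.0, 0.0013]
[0.034, 0.0671, -0.0, 0.0013]
[0.0345, 0.0668, -0.0, 0.0013]
```

Emit:
{"op": "move_arm", "data": {"commands": [{"dx": 0, "dy": 0, "dz": -0.035, "wx": 0, "wy": 0, "wz": 0, "jaw": 1}, {"dx": 0, "dy": 0, "dz": -0.075, "wx": 0, "wy": 0, "wz": 0, "jaw": 1}, {"dx": 0.0333, "dy": 0.0674, "dz": 0, "wx": 0, "wy": 0, "wz": 0.0013, "jaw": 1}, {"dx": 0.0336, "dy": 0.0673, "dz": 0, "wx": 0, "wy": 0, "wz": 0.0013, "jaw": 1}, {"dx": 0.034, "dy": 0.0671, "dz": 0, "wx": 0, "wy": 0, "wz": 0.0013, "jaw": 1}, {"dx": 0.0345, "dy": 0.0668, "dz": 0, "wx": 0, "wy": 0, "wz": 0.0013, "jaw": 1}, {"dx": 0, "dy": 0, "dz": 0, "wx": 0, "wy": 0, "wz": 0, "jaw": 1}, {"dx": 0, "dy": 0, "dz": 0, "wx": 0, "wy": 0, "wz": 0, "jaw": 1}]}}

```text
time: 40.0
ee_pos: [0.6567, 0.09, 0.109]
eef_rot: [[-0.019, 1.0, -0.003], [1.0, 0.019, -0.0], [-0.0, -0.003, -1.0]]
contact_force: [0.1, -0.9, -1.3]
gripper_width: 0.0452
grasp_force: 52.3
```

```bash
python3 - <<'E'
from h import *
im=snap('w20');s=ld('w20')
cs=[(.5965,.1627),(.7188,.1662),(.726,-.0578),(.5988,-.0578)]
for c in cs: 
    q=proj('wrist',[*c,.016],s);print(np.round(q))
o=im.copy()
for c in cs: cv2.circle(o,tuple(int(v) for v in proj('wrist',[*c,.016],s)),4,(255,0,0),1)
cv2.imwrite('pics/o20.png',o[:,:,::-1])
E
```

```text
t 40.0 p [0.6567 0.09   0.109 ] yaw 91.11 q [ 0.05  0.4   1.27 -0.    1.48  0.03] F [ 0.1 -0.9 -1.3] w 0.0452 g 52.3
[218. 135.]
[420. 134.]
[394. 415.]
[243. 413.]
```

View pics/o20.png

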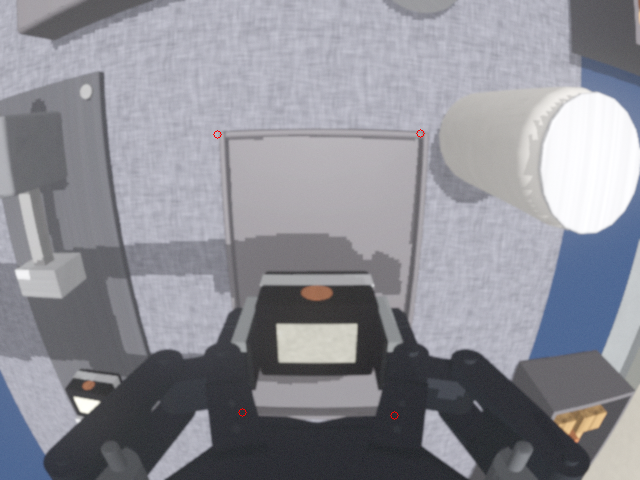

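The o20 view shows the pack held centrally over the tray, whose far corners are at (221,131) and (424,129), as predicted. I'll lower it and release.

Emit:
{"op": "move_arm", "data": {"commands": [{"dx": 0, "dy": 0.002, "dz": 0.045, "wx": 0, "wy": 0, "wz": 0, "jaw": 1}, {"dx": 0, "dy": 0, "dz": 0.04, "wx": 0, "wy": 0, "wz": 0, "jaw": 1}, {"dx": 0, "dy": 0, "dz": 0.02, "wx": 0, "wy": 0, "wz": 0, "jaw": 1}, {"dx": 0, "dy": 0, "dz": 0.005, "wx": 0, "wy": 0, "wz": 0, "jaw": 1}, {"dx": 0, "dy": 0, "dz": 0, "wx": 0, "wy": 0, "wz": 0, "jaw": 1}, {"dx": 0, "dy": 0, "dz": 0, "wx": 0, "wy": 0, "wz": 0, "jaw": 1}]}}

```text
time: 40.8
ee_pos: [0.6601, 0.0904, 0.0296]
eef_rot: [[-0.019, 1.0, 0.003], [1.0, 0.019, 0.0], [0.0, 0.003, -1.0]]
contact_force: [-0.0, 0.4, -0.9]
gripper_width: 0.0455
grasp_force: 52.4
```

Emit:
{"op": "move_arm", "data": {"commands": [{"dx": 0, "dy": 0, "dz": 0.003, "wx": 0, "wy": 0, "wz": 0, "jaw": 1}, {"dx": 0, "dy": 0, "dz": 0.003, "wx": 0, "wy": 0, "wz": 0, "jaw": 1}, {"dx": 0, "dy": 0, "dz": 0, "wx": 0, "wy": 0, "wz": 0, "jaw": 1}]}}

```text
time: 41.18
ee_pos: [0.6599, 0.0905, 0.0255]
eef_rot: [[-0.019, 1.0, 0.002], [1.0, 0.019, 0.0], [0.0, 0.002, -1.0]]
contact_force: [-1.8, 0.3, 5.2]
gripper_width: 0.0455
grasp_force: 53.1
```

Emit:
{"op": "move_arm", "data": {"commands": [{"dx": 0, "dy": 0, "dz": 0, "wx": 0, "wy": 0, "wz": 0, "jaw": 0.35}, {"dx": 0, "dy": 0, "dz": 0, "wx": 0, "wy": 0, "wz": 0, "jaw": 0.3}, {"dx": 0, "dy": 0, "dz": 0, "wx": 0, "wy": 0, "wz": 0, "jaw": 0.3}, {"dx": 0, "dy": 0, "dz": -0.04, "wx": 0, "wy": 0, "wz": 0, "jaw": 0.3}, {"dx": 0, "dy": 0, "dz": -0.075, "wx": 0, "wy": 0, "wz": 0, "jaw": 0}, {"dx": 0, "dy": 0, "dz": 0, "wx": 0, "wy": 0, "wz": 0, "jaw": 0}, {"dx": 0, "dy": 0, "dz": 0, "wx": 0, "wy": 0, "wz": 0, "jaw": 0}]}}

```text
time: 42.05
ee_pos: [0.659, 0.0904, 0.1095]
eef_rot: [[-0.019, 1.0, 0.0], [1.0, 0.019, 0.0], [0.0, 0.0, -1.0]]
contact_force: [-1.1, 0.2, -0.6]
gripper_width: 0.0852
grasp_force: 0.0
```

```bash
python3 - <<'E'
from h import *
im=snap('w21');s=ld('w21')
q=proj('wrist',[.66,.09,.036],s);print(q,label(im,s,*q,40,z=.036,thr=150))
q=proj('wrist',[*unrow(1,-48.7),.04],s);L=label(im,s,*q,20,z=.04,thr=150);print(q,L,row(L[0]) if L else'')
plan([*unrow(1,-48.7),.13],93,5)
E
```

```text
t 42.05 p [0.659  0.0904 0.1095] yaw 91.1 q [0.05 0.4  1.26 0.   1.48 0.03] F [-1.1  0.2 -0.6] w 0.0852 g 0.0
(np.float64(316.2675008163122), np.float64(262.7010387683961)) (array([0.6609, 0.0916]), 1.2, array([17.8, 30.3]), 1441)
(np.float64(87.28146992745812), np.float64(406.08431147568785)) None 
dx dy dz wz
[-0.0371, -0.0529, -0.0059, -0.0011]
[-0.0367, -0.0531, -0.0059, -0.0011]
[-0.0364, -0.0534, -0.0059, -0.0011]
[-0.036, -0.0536, -0.0059, -0.0011]
[-0.0357, -0.0539, -0.0059, -0.0011]
```

Pack B is in the tray. Now pack A.

Emit:
{"op": "move_arm", "data": {"commands": [{"dx": -0.0371, "dy": -0.0529, "dz": -0.006, "wx": 0, "wy": 0, "wz": -0.0011, "jaw": 0}, {"dx": -0.0367, "dy": -0.0531, "dz": -0.006, "wx": 0, "wy": 0, "wz": -0.0011, "jaw": 0}, {"dx": -0.0364, "dy": -0.0534, "dz": -0.006, "wx": 0, "wy": 0, "wz": -0.0011, "jaw": 0}, {"dx": -0.036, "dy": -0.0536, "dz": -0.006, "wx": 0, "wy": 0, "wz": -0.0011, "jaw": 0}, {"dx": -0.0357, "dy": -0.0539, "dz": -0.006, "wx": 0, "wy": 0, "wz": -0.0011, "jaw": 0}, {"dx": 0, "dy": 0, "dz": 0, "wx": 0, "wy": 0, "wz": 0, "jaw": 0}, {"dx": 0, "dy": 0, "dz": 0, "wx": 0, "wy": 0, "wz": 0, "jaw": 0}]}}

```text
time: 42.98
ee_pos: [0.4632, -0.0524, 0.1308]
eef_rot: [[-0.053, 0.999, -0.002], [0.999, 0.053, 0.001], [0.001, -0.001, -1.0]]
contact_force: [0.4, -0.2, 0.5]
gripper_width: 0.0853
grasp_force: 0.0
```

```bash
python3 - <<'E'
from h import *
im=snap('w22');s=ld('w22');print(row(s['ee_pos']))
q=proj('wrist',[*unrow(1,-48.7),.04],s);L=label(im,s,*q,40,z=.04,thr=150);print(q,L,row(L[0]) if L else'')
plan([*L[0],.027],93,4)
E
```

```text
t 42.98 p [ 0.4632 -0.0524  0.1308] yaw 93.05 q [-0.23 -0.05  1.74  0.    1.45 -0.29] F [ 0.4 -0.2  0.5] w 0.0853 g 0.0
[  1.7 -48.5]
(np.float64(313.8419119416379), np.float64(251.92895941676798)) (array([ 0.4627, -0.0524]), 3.2, array([18.3, 30.2]), 1293) [  1.2 -48.5]
dx dy dz wz
[-0.0001, -0.0003, 0.0347, 0.0001]
x
4
```

Emit:
{"op": "move_arm", "data": {"commands": [{"dx": 0, "dy": 0, "dz": 0.05, "wx": 0, "wy": 0, "wz": 0, "jaw": 0}, {"dx": 0, "dy": 0, "dz": 0.05, "wx": 0, "wy": 0, "wz": 0, "jaw": 0}, {"dx": 0, "dy": 0, "dz": 0.037, "wx": 0, "wy": 0, "wz": 0, "jaw": 0}, {"dx": 0, "dy": 0, "dz": 0, "wx": 0, "wy": 0, "wz": 0, "jaw": 0}, {"dx": 0, "dy": 0, "dz": 0, "wx": 0, "wy": 0, "wz": 0, "jaw": 1}, {"dx": 0, "dy": 0, "dz": 0, "wx": 0, "wy": 0, "wz": 0, "jaw": 1}, {"dx": 0, "dy": 0, "dz": 0, "wx": 0, "wy": 0, "wz": 0, "jaw": 1}, {"dx": 0, "dy": 0, "dz": 0, "wx": 0, "wy": 0, "wz": 0, "jaw": 1}, {"dx": 0, "dy": 0, "dz": 0, "wx": 0, "wy": 0, "wz": 0, "jaw": 1}, {"dx": 0, "dy": 0, "dz": -0.035, "wx": 0, "wy": 0, "wz": 0, "jaw": 1}, {"dx": 0, "dy": 0, "dz": -0.075, "wx": 0, "wy": 0, "wz": 0, "jaw": 1}, {"dx": 0, "dy": 0, "dz": 0, "wx": 0, "wy": 0, "wz": 0, "jaw": 1}]}}

```text
time: 44.52
ee_pos: [0.4669, -0.0535, 0.1169]
eef_rot: [[-0.054, 0.998, 0.011], [0.999, 0.054, -0.003], [-0.003, 0.011, -1.0]]
contact_force: [-0.2, 1.0, -1.5]
gripper_width: 0.0449
grasp_force: 52.6
```

```bash
python3 - <<'E'
from h import *
s=st(); plan([.661,.02,.109],91.2,4)
sd=save('side','pics/sd23.png');print(label(sd,None,*proj('side',[.661,.0916,.036]),r=14,z=.036,cam='side',thr=150))
E
```

```text
t 44.52 p [ 0.4669 -0.0535  0.1169] yaw 93.08 q [-0.23 -0.04  1.76 -0.    1.41 -0.29] F [-0.2  1.  -1.5] w 0.0449 g 52.6
dx dy dz wz
[0.021, 0.0659, 0.0026, 0.0013]
[0.0215, 0.0658, 0.0026, 0.0013]
[0.0221, 0.0656, 0.0026, 0.0013]
[0.0226, 0.0654, 0.0026, 0.0013]
(array([0.6579, 0.0892]), 2.3, array([19.7, 30. ]), 53)
```

Emit:
{"op": "move_arm", "data": {"commands": [{"dx": 0.021, "dy": 0.067, "dz": 0.001, "wx": 0, "wy": 0, "wz": 0.0013, "jaw": 1}, {"dx": 0.0215, "dy": 0.067, "dz": 0.001, "wx": 0, "wy": 0, "wz": 0.0013, "jaw": 1}, {"dx": 0.022, "dy": 0.066, "dz": 0.001, "wx": 0, "wy": 0, "wz": 0.0013, "jaw": 1}, {"dx": 0.0226, "dy": 0.066, "dz": 0.001, "wx": 0, "wy": 0, "wz": 0.0013, "jaw": 1}, {"dx": 0, "dy": 0, "dz": 0, "wx": 0, "wy": 0, "wz": 0, "jaw": 1}, {"dx": 0, "dy": 0, "dz": 0.045, "wx": 0, "wy": 0, "wz": 0, "jaw": 1}, {"dx": 0, "dy": 0, "dz": 0.04, "wx": 0, "wy": 0, "wz": 0, "jaw": 1}, {"dx": 0, "dy": 0, "dz": 0, "wx": 0, "wy": 0, "wz": 0, "jaw": 1}, {"dx": 0, "dy": 0, "dz": 0, "wx": 0, "wy": 0, "wz": 0, "jaw": 1}]}}

```text
time: 45.7
ee_pos: [0.6599, 0.0206, 0.0456]
eef_rot: [[-0.021, 1.0, 0.0], [1.0, 0.021, -0.0], [-0.0, 0.0, -1.0]]
contact_force: [0.1, -0.6, -0.5]
gripper_width: 0.0447
grasp_force: 52.5
```

Emit:
{"op": "move_arm", "data": {"commands": [{"dx": 0, "dy": 0, "dz": 0.015, "wx": 0, "wy": 0, "wz": 0, "jaw": 1}, {"dx": 0, "dy": 0, "dz": 0.006, "wx": 0, "wy": 0, "wz": 0, "jaw": 1}, {"dx": 0, "dy": 0, "dz": 0.005, "wx": 0, "wy": 0, "wz": 0, "jaw": 1}, {"dx": 0, "dy": 0, "dz": 0, "wx": 0, "wy": 0, "wz": 0, "jaw": 1}, {"dx": 0, "dy": 0, "dz": 0, "wx": 0, "wy": 0, "wz": 0, "jaw": 1}]}}

```text
time: 46.32
ee_pos: [0.6603, 0.0209, 0.0271]
eef_rot: [[-0.021, 1.0, 0.001], [1.0, 0.021, -0.0], [-0.0, 0.001, -1.0]]
contact_force: [-3.3, 0.3, 6.0]
gripper_width: 0.0447
grasp_force: 53.4
```

In contact with the tray floor; release and back off upward.

Emit:
{"op": "move_arm", "data": {"commands": [{"dx": 0, "dy": 0, "dz": 0, "wx": 0, "wy": 0, "wz": 0, "jaw": 0.35}, {"dx": 0, "dy": 0, "dz": 0, "wx": 0, "wy": 0, "wz": 0, "jaw": 0.3}, {"dx": 0, "dy": 0, "dz": 0, "wx": 0, "wy": 0, "wz": 0, "jaw": 0.3}, {"dx": 0, "dy": 0, "dz": -0.04, "wx": 0, "wy": 0, "wz": 0, "jaw": 0.3}, {"dx": 0, "dy": 0, "dz": -0.075, "wx": 0, "wy": 0, "wz": 0, "jaw": 0}, {"dx": -0.04, "dy": -0.04, "dz": -0.06, "wx": 0, "wy": 0, "wz": 0, "jaw": 0}, {"dx": -0.04, "dy": -0.04, "dz": -0.06, "wx": 0, "wy": 0, "wz": 0, "jaw": 0}, {"dx": 0, "dy": 0, "dz": 0, "wx": 0, "wy": 0, "wz": 0, "jaw": 0}, {"dx": 0, "dy": 0, "dz": 0, "wx": 0, "wy": 0, "wz": 0, "jaw": 0}]}}

```text
time: 47.45
ee_pos: [0.6013, -0.0402, 0.2012]
eef_rot: [[-0.021, 1.0, -0.0], [1.0, 0.021, 0.001], [0.001, -0.0, -1.0]]
contact_force: [-0.1, 0.1, -0.0]
gripper_width: 0.0857
grasp_force: 0.0
```

```bash
python3 - <<'E'
from h import *
im=snap('w24');s=ld('w24')
c=np.array([.660,.0535]);a=np.radians(91.2);ty=np.array([np.cos(a),np.sin(a)]);tx=np.array([ty[1],-ty[0]])
for p in((.661,.0916),(.661,.021)):
    q=proj('wrist',[*p,.036],s);L=label(im,s,*q,20,z=.036,thr=150);print(q,L,'tray',np.round([(L[0]-c)@tx,(L[0]-c)@ty],3) if L else '')
k=proj('wrist',[*unrow(0,64),.044],s);print('jaw open edge expected',k, 'knob',proj('wrist',[*unrow(3,208),.129],s))
cv2.imwrite('pics/w24s.png',cv2.resize(im,None,fx=1.0,fy=1.0)[:,:,::-1])
E
```

```text
t 47.45 p [ 0.6013 -0.0402  0.2012] yaw 91.19 q [-0.16  0.22  1.31  0.    1.61 -0.18] F [-0.1  0.1 -0. ] w 0.0857 g 0.0
(np.float64(395.31423716779364), np.float64(60.19605294958927)) (array([0.6609, 0.0914]), 1.1, array([19.5, 30.6]), 924) tray [0.002 0.038]
(np.float64(391.8686016288848), np.float64(147.59894230957403)) (array([0.6609, 0.0218]), 1.3, array([19.8, 30.8]), 929) tray [ 0.    -0.032]
jaw open edge expected (np.float64(138.57463092615856), np.float64(101.94754049046395)) knob (np.float64(92.32697441006783), np.float64(-99.27995341788446))
```

View pics/w24s.png

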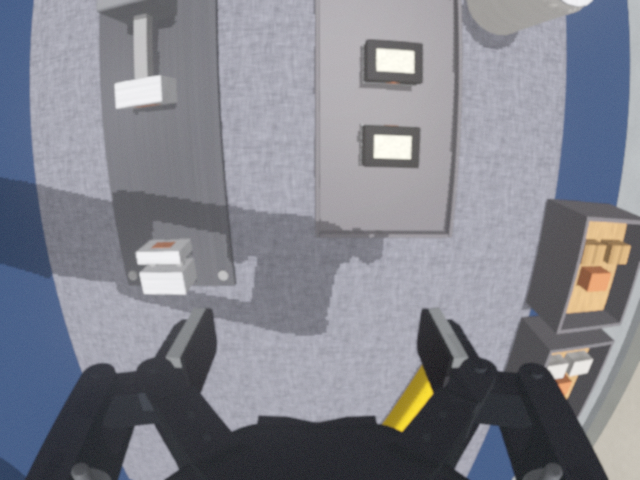

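Both packs stand upright in the tray, at (395,61) and (391,147). The jaw is back at its open position, with its edge at (145,106) against an expected (139,102). Handing in.

```bash
python3 -c "
from bench import *
print(close_job())"
```

```text
the job is handed in; nothing more can be done
None
```

The job is handed in, with no verdict shown: both packs (only two were present) were clamped with the plate in by about 4–5 mm, the small, bar and big keys pressed to their stops in that order, the clamp wound open to about 0.07 rad, and both packs stood upright in the tray.

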